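# Third hand for screwing an electrode box together

## Task

Build up the electrode box on the assembly board: set the blue frame squarely on the aluminium base plate, around its circuit board, and then the white socket panel on the frame, setting each down rather than dropping it. Then square the pile and slide all three layers along the board, flush with each other, against the aluminium stop, and keep pressing them on it with a steady 12 newtons or so (at least 6, at most 18, and never a hard bang) so that I can drive the four corner screws. Finish still holding the pile pressed there, and leave the screwdriver, screw tray, jar and tape roll where they are.

Things in the scene. Friction and masses are not known exactly. Their poses are not given: they have to be found in the camera images.
- board: Smooth lacquered plywood assembly board, fixed to the desk, 260 mm (its x) by 160 mm (its y), 12 mm thick in all. Origin: centre of its underside, on the desk; z up. The stop is screwed across it near its +x end, which points more or less away from the robot.
- stop: Stop: rigid aluminium angle, fixed on the board. Upright leg 130 mm wide (its y), 40 mm high, 5 mm thick; its foot runs 40 mm to +x, the screwed side. Origin: middle of the lower edge of the front face, the face that the pile is pressed on, on the board's top. Its x axis is parallel to the board's x and points from the pile into the stop, so press along +x; a layer bears on the stop when its centre is at x = -60 mm in this frame.
- base: Aluminium base plate of the box, loose (about 0.2 kg), 120 mm (x) by 60 mm (y) by 8 mm thick, lying on the board, on which it slides easily (friction about 0.25), 8 to 30 mm short of the stop and a little askew. Origin: centre of its underside; z up. A green circuit board with components, 86 by 34 mm, is fixed in the middle of its top and rises to 19 mm above the plate's underside.
- frame: Blue plastic frame of the box, loose (about 70 g), the side walls only: 120 mm (x) by 60 mm (y) outside, 22 mm high, walls 8 mm thick, open above and below (opening 104 by 44 mm). Origin: centre of its underside; z up. Starts flat on the desk, to one side of the board. On the base plate its origin is 8 mm above the plate's. Either end may face the stop.
- panel: White socket panel, the lid of the box, loose (about 0.1 kg): 120 mm (x) by 60 mm (y), 8 mm thick, two rows of coloured sockets in its upper face (practically flush). Origin: centre of its underside; z up. Starts flat on the desk, sockets up, on the other side of the board from the frame. On the frame its origin is 22 mm above the frame's. Either end may face the stop.
- screwdriver: Screwdriver lying on the desk beyond the board, to be left alone. Origin: near its middle, on the desk.
- screw_tray: Grey plastic tray of screws, 85 by 60 by 18 mm, on the desk beyond the board, to be left alone. Origin: centre of its underside.
- gel_jar: Clear jar with a white cap, 68 mm in diameter, 75 mm high, on the desk beyond the board, to be left alone. Origin: centre of its underside.
- tape_roll: Lime-green roll, 90 mm in diameter, 22 mm high, lying flat on the desk beyond the board, to be left alone. Origin: centre of its underside.
There are look-alikes about, which are no part of the job. Leave any red look-alike of the base alone. Several things have the shape of the panel; the one meant has the colours described above.

How it is judged:
By the outcome, as a careful person would: the job done as asked, in the order asked, and still so for the second after the job is handed in, while the arm keeps its last pose, push and grip.
It also fails if it takes over 72 s, if anything falls off the work surface, if the arm or the gripper's body presses on something with over 40 N, if the wrist force passes 120 N, or if a joint passes its speed limit or range.

## Robot

A 6-joint arm with a two-finger parallel gripper is mounted at the origin on the work surface. World frame = base frame: x ahead of the robot, y to its left, z up, the work surface at z = 0. Lengths are in m, angles in degrees, forces in N, time in s.
With the tool pointing down it reaches from about 0.375 to 0.75 m from the base axis. Payload 9 kg.
Tool frame: the origin (TCP) lies on the centre line of the jaws, within the pads' length; the fingertips stand 14 mm ahead of it and the grasp point (between the pads) lies 5 mm behind it (r.nose_length is the distance from the TCP to the fingertips, in m); z points along the fingers, y is the line along which they close (so a half turn about z gives the same grasp; the last joint's range is limited). The gripper opens to 85 mm and grips with 20 to 120 N. Pads are 22 mm wide; open, the fingers measure 114 mm over their backs; the gripper's body (76 mm by 85 mm) begins 54 mm behind the grasp point. The pads swing forward as they close: fully open they stand 13 mm farther back than shut.
Start: joints at [-79.567, 5.964, 5.575, 89.605, 0, 77.527], TCP at [0.234, -0.553, 0.225] pointing down, gripper open.
Joint ranges: [-171.21, 171.21], [-48.23, 106.86], [-62.78, 66.21], [-105.2, 120.99], [-86.42, 89.51], [-180, 180]. Speed limits (degrees/s): [127.2, 127.2, 147.25, 180, 180, 180].

## Interface

Orientations are given as [roll, pitch, yaw] about the fixed x, y, z axes, in that order (R = Rz(yaw) Ry(pitch) Rx(roll)).
In Python, from cell import r gives the robot as it stands. The module is installed in compiled form; this text tells all that it offers.
- The arm moves only by the tool arm_command, never from a script. Its argument "steps" is a list of rows, each an object of numbers: "claw": the opening, from 0 (shut) to 1 (fully open); "x", "y", "z": the shift along the tool's x, y, z in m; "rx", "ry", "rz": the turn, a rotation vector about the tool's x, y, z in degrees. In form: [{"claw": .., "x": .., "y": .., "z": .., "rx": .., "ry": .., "rz": ..}, ...]. A call has 1 to 12 rows; each row is the pose to reach, as a shift and turn from the pose commanded when the call began, along the tool's axes at that moment; what a row does not reach only later rows make up. A row lasts 1/12 s, in which the tool goes at most 41.7 mm and 7.16 degrees, less where a joint would pass 70% of its speed; a pose out of reach is approached as far as the arm can. A call with a gripper value outside its range is refused whole. The fingers move at their own pace and stop on an object; "squeeze" is the grip in N (left out, the last holds). Time passes only in rows, so rows that repeat a pose let the fingers close. It gives the time, the measured TCP pose, the force, the opening and the grip force at its end, in the units of the state.
- r.get_state(): the state, without advancing time (a new reading comes with each control period).
- r.get_image(name): name is "scene" or "top" or "wrist"; returns the picture (384x512x3 uint8, blue, green, red); there is no depth.
- r.camera_info(name): a dict with "intrinsics" (3x3 intrinsics, pixels), "world_to_cam" (4x4, takes a point from world to camera coordinates). Camera axes: x right, y up, looking along -z (the intrinsics and any distortion apply to the point x, -y, -z); pixel columns grow to the right and rows downward; lengths in m; the calibration is good to about 2 mm. A picture is of the moment at which its call begins: read the wrist's pose just before it. camera_info takes no time and is no camera call; for the wrist camera it gives the pose at the moment of the call.
- r.hand_in(): hands the job in; it is judged then, once.
The state is a dict: "time": time; "q": joint angles; "qvel": joint speeds; "effort": joint torques, N m; "position": TCP position; "tcp_rot": TCP orientation; "force": force on the tool from outside, world axes, zero at the start; "ft_torque": the same for the moment, N m; "finger_gap": finger opening in m; "gripper_force": force on a finger pad.
Only numpy, scipy, OpenCV 4.12 (cv2) and the standard library are available. Lean on these libraries where they do the work, as an engineer would, in place of code of your own. Each camera call takes 0.05 s, during which the arm holds its last target. There are 200 camera calls.

## Working session

There is one attempt and no reset: what is moved stays moved. The work goes in short steps, Python scripts to look and compute and a tool call to move; the robot and the scene stay as the last step left them, time stands still between calls to the robot, and variables do not carry over. Pictures are saved under pics/ and viewed, at most 10 in all, crops included, and the job is handed in when it is done.

Besides the shell and the picture viewer there is one more tool, called after ">>>" as a command line: name --argument value ..., lists and objects as JSON in quotes. arm_command: Moves the arm, as the interface text tells. Its arguments: {"type":"object","properties":{"steps":{"type":"array"},"squeeze":{"type":"number"}},"required":["steps"]}

```bash
mkdir -p pics; python3 - <<'E'
from cell import r
import cv2,numpy as np
s=r.get_state();print(s)
for n in("scene","top"):
    im=r.get_image(n);cv2.imwrite(f"pics/{n}0.png",im);c=r.camera_info(n);print(n,c)
print(r.nose_length)
E
```

```text
{'time': 0.0, 'q': array([-7.95676119e+01,  6.00054293e+00,  5.52652678e+00,  8.96049233e+01,
        1.30083131e-03,  7.75271379e+01]), 'qvel': array([ 0.01679743, -0.0758269 , -0.01226372, -0.03059363, -0.0660177 ,
       -0.00416603]), 'effort': array([ 9.29096859e-04, -5.56933773e+01,  5.03645182e+01,  1.70139031e-02,
       -2.11553615e-04, -4.87161458e-06]), 'position': array([ 0.23348024, -0.55233224,  0.22439756]), 'tcp_rot': array([-1.79923205e+02, -1.83192312e-02,  2.29052370e+01]), 'force': array([0.11191296, 0.60320343, 0.11054957]), 'ft_torque': array([-0.04317756,  0.02752214,  0.05831808]), 'gripper_force': 0.0, 'finger_gap': 0.08547125698276478}
scene {'intrinsics': array([[407.60142976,   0.        , 255.16196888],
       [  0.        , 407.60142976, 196.97955174],
       [  0.        ,   0.        ,   1.        ]]), 'world_to_cam': array([[ 0.77708639,  0.62935902, -0.00663129, -0.37672068],
       [-0.40362146,  0.50639116,  0.762009  ,  0.2144726 ],
       [ 0.48293526, -0.58947029,  0.64753248, -1.60005207],
       [ 0.        ,  0.        ,  0.        ,  1.        ]])}
top {'intrinsics': array([[498.06584684,   0.        , 253.43330355],
       [  0.        , 498.06584684, 187.86060576],
       [  0.        ,   0.        ,   1.        ]]), 'world_to_cam': array([[-0.01036174, -0.99966503, -0.02371614, -0.05852443],
       [ 0.99576949, -0.01248108,  0.09103489, -0.52919187],
       [-0.0913004 , -0.02267253,  0.99556526, -1.59335123],
       [ 0.        ,  0.        ,  0.        ,  1.        ]])}
0.014
```

View pics/top0.png

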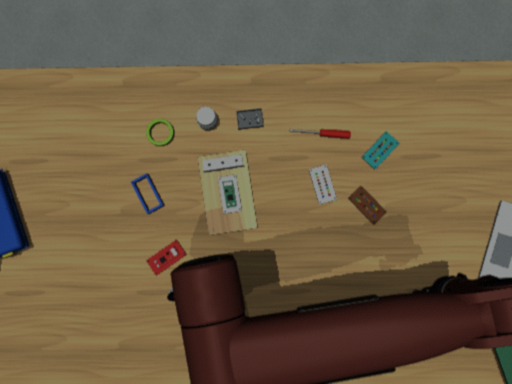

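View pics/scene0.png

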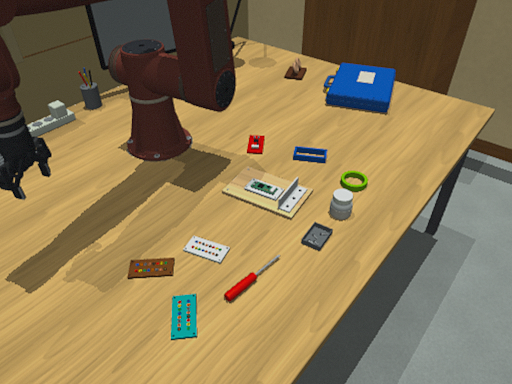

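The top view shows the frame near (148,194), the base and board near (230,194), the stop near (223,162) and the white panel near (322,184). The red, brown and teal look-alikes are separate. The scene view agrees.

```bash
cat > h.py <<'E'
from cell import r
import cv2,numpy as np
from scipy.spatial.transform import Rotation as R
def shot(n,save=None):
    c=r.camera_info(n);im=r.get_image(n)
    if save: cv2.imwrite(f"pics/{save}.png",im)
    return im,c
def ray(c,uv,z):
    uv=np.atleast_2d(np.asarray(uv,float));K=c["intrinsics"];T=c["world_to_cam"]
    d=np.c_[(uv[:,0]-K[0,2])/K[0,0],-(uv[:,1]-K[1,2])/K[1,1],-np.ones(len(uv))]@T[:3,:3]
    o=-T[:3,:3].T@T[:3,3]
    return o+d*((z-o[2])/d[:,2])[:,None]
def proj(c,p):
    p=np.atleast_2d(p);T=c["world_to_cam"];K=c["intrinsics"];q=p@T[:3,:3].T+T[:3,3]
    return np.c_[K[0,0]*q[:,0]/-q[:,2]+K[0,2],-K[1,1]*q[:,1]/-q[:,2]+K[1,2]]
def blobs(m,amin=60):
    m=cv2.morphologyEx(m.astype(np.uint8)*255,cv2.MORPH_CLOSE,np.ones((3,3)))
    return sorted([k for k in cv2.findContours(m,cv2.RETR_EXTERNAL,cv2.CHAIN_APPROX_NONE)[0] if cv2.contourArea(k)>amin],key=cv2.contourArea,reverse=True)
def rect(c,k,z):
    "min-area rectangle of a contour cast on plane z, mm: centre, long, short, yaw of long side (deg, -90..90)"
    P=ray(c,k.reshape(-1,2),z)[:,:2].astype(np.float32)*1000
    (x,y),(w,h),a=cv2.minAreaRect(P)
    if w<h:w,h,a=h,w,a+90
    return np.round([x,y,w,h,(a+90)%180-90],1)
def goto(x,y,z,yaw):
    "shift (mm) and turn in the tool axes from the pose measured now to a down-pointing pose"
    s=r.get_state();A=R.from_euler("xyz",s["tcp_rot"],degrees=True);B=R.from_euler("xyz",[180,0,yaw],degrees=True)
    d=A.inv().apply(np.array([x,y,z])/1000-s["position"])*1000
    print("shift mm",d.round(1),"turn",(A.inv()*B).as_rotvec(degrees=True).round(2))
def st():
    s=r.get_state();print("t",round(s["time"],2),"pos",(s["position"]*1000).round(1),"rot",s["tcp_rot"].round(2),"F",s["force"].round(1),"gap",round(s["finger_gap"]*1000,1),"grip",round(s["gripper_force"],1));return s
E
python3 - <<'E'
from h import *
im,c=shot("top");hsv=cv2.cvtColor(im,cv2.COLOR_BGR2HSV);H,S,V=cv2.split(hsv)
for k in blobs((abs(H.astype(int)-115)<15)&(S>120)&(V>50)): print("blue",rect(c,k,.022),cv2.boundingRect(k))
for k in blobs((S<50)&(V>150),60): print("white",rect(c,k,.008),cv2.boundingRect(k))
for k in blobs((abs(H.astype(int)-70)<15)&(S>80),30): print("green",rect(c,k,.025),cv2.boundingRect(k))
w=r.camera_info("wrist");T=w["world_to_cam"];print(w["intrinsics"],-T[:3,:3].T@T[:3,3],T[:3,:3])
st();goto(440,205,260,0);goto(470,30,260,0)
E
```

```text
blue [445.4 731.2 248.8  69.    2.1] (0, 179, 22, 77)
blue [515.3 283.3 119.6  59.7  27. ] (132, 174, 31, 39)
green [ -31.  -834.   112.5   49.2   -3.3] (495, 346, 17, 38)
green [503.5  13.   67.   29.6   8.3] (224, 185, 12, 22)
[[311.38250234   0.         251.04028588]
 [  0.         311.38250234 194.75438143]
 [  0.           0.           1.        ]] [ 0.30046342 -0.52361172  0.37478682] [[ 0.38854383 -0.92142929 -0.00132469]
 [ 0.8832261   0.3728434  -0.2844283 ]
 [ 0.26257447  0.10934286  0.9586964 ]]
t 0.15 pos [ 233.5 -552.4  224.6] rot [-1.7994e+02 -1.0000e-02  2.2910e+01] F [-0.8 -0.7  0.8] gap 85.6 grip 0.0
shift mm [ 485.1 -617.3  -34.7] turn [-0.06  0.   22.91]
shift mm [ 444.6 -444.5  -34.9] turn [-0.06  0.   22.91]
```

>>> arm_command --steps '[{"x": 0.03, "y": -0.025, "z": -0.01, "rz": 2}, {"x": 0.06, "y": -0.05, "z": -0.02, "rz": 4}, {"x": 0.09, "y": -0.075, "z": -0.03, "rz": 6}, {"x": 0.12, "y": -0.1, "z": -0.04, "rz": 8}, {"x": 0.15, "y": -0.125, "z": -0.05, "rz": 10}, {"x": 0.18, "y": -0.155, "z": -0.055, "rz": 12}, {"x": 0.21, "y": -0.185, "z": -0.055, "rz": 14}, {"x": 0.24, "y": -0.215, "z": -0.055, "rz": 16}, {"x": 0.27, "y": -0.245, "z": -0.055, "rz": 18}, {"x": 0.3, "y": -0.27, "z": -0.055, "rz": 20}, {"x": 0.32, "y": -0.29, "z": -0.055, "rz": 22}, {"x": 0.335, "y": -0.305, "z": -0.055, "rz": 22.9}]'

```text
$.steps[0]: bad value
```

```bash
python3 - <<'E'
from h import *
st();goto(500,20,280,0)
E
```

```text
t 0.15 pos [ 233.5 -552.4  224.6] rot [-1.7994e+02 -1.0000e-02  2.2910e+01] F [-0.8 -0.7  0.8] gap 85.6 grip 0.0
shift mm [ 468.3 -423.6  -54.9] turn [-0.06  0.   22.91]
```

>>> arm_command --steps '[{"claw": 1, "x": 0.03, "y": -0.025, "z": -0.01, "rx": 0, "ry": 0, "rz": 2}, {"claw": 1, "x": 0.06, "y": -0.05, "z": -0.02, "rx": 0, "ry": 0, "rz": 4}, {"claw": 1, "x": 0.09, "y": -0.075, "z": -0.03, "rx": 0, "ry": 0, "rz": 6}, {"claw": 1, "x": 0.12, "y": -0.1, "z": -0.04, "rx": 0, "ry": 0, "rz": 8}, {"claw": 1, "x": 0.15, "y": -0.125, "z": -0.05, "rx": 0, "ry": 0, "rz": 10}, {"claw": 1, "x": 0.18, "y": -0.155, "z": -0.055, "rx": 0, "ry": 0, "rz": 12}, {"claw": 1, "x": 0.21, "y": -0.185, "z": -0.055, "rx": 0, "ry": 0, "rz": 14}, {"claw": 1, "x": 0.24, "y": -0.215, "z": -0.055, "rx": 0, "ry": 0, "rz": 16}, {"claw": 1, "x": 0.27, "y": -0.245, "z": -0.055, "rx": 0, "ry": 0, "rz": 18}, {"claw": 1, "x": 0.3, "y": -0.27, "z": -0.055, "rx": 0, "ry": 0, "rz": 20}, {"claw": 1, "x": 0.32, "y": -0.29, "z": -0.055, "rx": 0, "ry": 0, "rz": 22}, {"claw": 1, "x": 0.335, "y": -0.305, "z": -0.055, "rx": 0, "ry": 0, "rz": 22.9}]'

```text
time: 1.15
position: [0.424, -0.1387, 0.2803]
tcp_rot: [-180.0, -0.0, 0.0]
force: [-0.2, -1.0, 0.5]
finger_gap: 0.0856
gripper_force: 0.0
```

```bash
python3 - <<'E'
from h import *
st();goto(500,20,280,0)
E
```

```text
t 1.15 pos [ 424.  -138.7  280.3] rot [-1.7999e+02 -2.0000e-02  1.0000e-02] F [-0.2 -1.   0.5] gap 85.6 grip 0.0
shift mm [  76.  -158.7    0.3] turn [-0.01 -0.02  0.01]
```

>>> arm_command --steps '[{"claw": 1, "x": 0.015, "y": -0.032, "z": 0, "rx": 0, "ry": 0, "rz": 0}, {"claw": 1, "x": 0.03, "y": -0.064, "z": 0, "rx": 0, "ry": 0, "rz": 0}, {"claw": 1, "x": 0.045, "y": -0.096, "z": 0, "rx": 0, "ry": 0, "rz": 0}, {"claw": 1, "x": 0.06, "y": -0.128, "z": 0, "rx": 0, "ry": 0, "rz": 0}, {"claw": 1, "x": 0.072, "y": -0.15, "z": 0, "rx": 0, "ry": 0, "rz": 0}, {"claw": 1, "x": 0.076, "y": -0.159, "z": 0, "rx": 0, "ry": 0, "rz": 0}, {"claw": 1, "x": 0.076, "y": -0.159, "z": 0, "rx": 0, "ry": 0, "rz": 0}, {"claw": 1, "x": 0.076, "y": -0.159, "z": 0, "rx": 0, "ry": 0, "rz": 0}]'

```text
time: 1.82
position: [0.4991, 0.0175, 0.2799]
tcp_rot: [180.0, 0.0, 0.1]
force: [0.1, -0.3, -0.5]
finger_gap: 0.0857
gripper_force: 0.0
```

```bash
python3 - <<'E'
from h import *
st();im,c=shot("wrist","w1")
E
```

```text
t 1.82 pos [499.1  17.5 279.9] rot [1.7998e+02 5.0000e-02 7.0000e-02] F [ 0.1 -0.3 -0.5] gap 85.7 grip 0.0
```

View pics/w1.png

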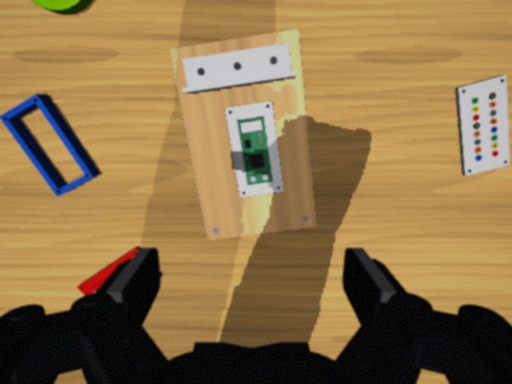

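The wrist view shows the plate centred near (255,147) with the stop just above it, its front edge running (187,92)–(297,75). The frame is near (50,145) and the panel near (485,125).

```bash
python3 - <<'E'
from h import *
st();im,c=shot("wrist");hsv=cv2.cvtColor(im,cv2.COLOR_BGR2HSV);H,S,V=cv2.split(hsv);H=H.astype(int)
for k in blobs((abs(H-115)<15)&(S>120)&(V>50),300)[:2]: print("blue",rect(c,k,.022),cv2.boundingRect(k))
w=(S<60)&(V>95);w[250:]=0
for k in blobs(w,300)[:4]:
    print("white",cv2.boundingRect(k),[list(rect(c,k,z)) for z in(.008,.020,.052)])
    if cv2.boundingRect(k)[1]<90 and cv2.boundingRect(k)[0]<250: print(cv2.boxPoints(cv2.minAreaRect(k)).round(1).tolist(), cv2.approxPolyDP(k,4,True).reshape(-1,2).tolist())
for k in blobs((abs(H-68)<18)&(S>70)&(V>40),200)[:3]: print("green",rect(c,k,.022),cv2.boundingRect(k))
hull=[k for k in blobs((S>60)|(V>0),1)][:0]
print(hsv[200,200],hsv[200,165],hsv[200,340],hsv[130,140],hsv[175,238],hsv[110,240])
E
```

```text
t 1.87 pos [499.1  16.9 280. ] rot [ 1.7998e+02  3.0000e-02 -0.0000e+00] F [-0.5 -0.1 -0.2] gap 85.2 grip 0.0
blue [515.1 284.1 120.1  61.9  27.7] (0, 95, 94, 101)
white (457, 75, 52, 100) [[np.float64(540.0), np.float64(-291.0), np.float64(121.1), np.float64(61.3), np.float64(15.2)], [np.float64(540.9), np.float64(-282.2), np.float64(117.6), np.float64(59.6), np.float64(15.2)], [np.float64(543.3), np.float64(-258.9), np.float64(108.4), np.float64(54.9), np.float64(15.2)]]
white (224, 101, 59, 97) [[np.float64(508.1), np.float64(13.2), np.float64(125.0), np.float64(62.8), np.float64(8.7)], [np.float64(510.0), np.float64(13.4), np.float64(121.5), np.float64(61.0), np.float64(8.7)], [np.float64(514.8), np.float64(13.7), np.float64(112.0), np.float64(56.2), np.float64(8.7)]]
white (182, 42, 114, 51) [[np.float64(612.9), np.float64(36.7), np.float64(146.3), np.float64(41.4), np.float64(-81.7)], [np.float64(611.8), np.float64(36.2), np.float64(142.1), np.float64(40.3), np.float64(-81.7)], [np.float64(608.6), np.float64(34.7), np.float64(131.0), np.float64(37.1), np.float64(-81.7)]]
[[176.89999389648438, 59.400001525878906], [290.0, 41.20000076293945], [295.70001220703125, 76.30000305175781], [182.60000610351562, 94.5]] [[288, 44], [183, 59], [187, 86], [182, 91], [293, 76]]
green [510.   13.4  85.2  33.    8.4] (238, 117, 33, 67)
[ 17 124 187] [ 17 149 163] [ 18 150 100] [ 18 134 205] [130   4 204] [130   4 205]
```

```bash
python3 - <<'E'
from h import *
s=st();print(s["q"].round(1));goto(515,284,150,27.7)
im=cv2.imread("pics/w1.png");c=r.camera_info("wrist");hsv=cv2.cvtColor(im,cv2.COLOR_BGR2HSV);_,S,V=cv2.split(hsv)
# stop: lowest white pixel per column = near top edge of upright leg
w=(S<60)&(V>95);P=[]
for u in range(195,290):
    v=np.where(w[40:97,u])[0];P.append((u,40+v.max()+.5))
P=np.array(P);f=np.polyfit(P[:,0],P[:,1],1)
for _ in range(3):
    e=P[:,1]-np.polyval(f,P[:,0]);P=P[abs(e)<1.2];f=np.polyfit(P[:,0],P[:,1],1)
W=ray(c,[[190,np.polyval(f,190)],[290,np.polyval(f,290)]],.052)[:,:2]*1000
d=W[1]-W[0];print(len(P),W.round(1),"yaw",np.degrees(np.arctan2(d[0],-d[1])))
# board sides: saturation edge not sharp -> print gray rows
g=cv2.cvtColor(im,cv2.COLOR_BGR2GRAY).astype(int)
for v in(110,160,200):print(v,g[v,165:225:2].tolist(),g[v,285:330:2].tolist())
E
```

```text
t 1.92 pos [499.1  16.6 280.1] rot [ 1.7998e+02  2.0000e-02 -5.0000e-02] F [-0.3 -0.6  0.5] gap 85.4 grip 0.0
[-13.1 -10.4  -4.7  95.8  -0.  166.9]
shift mm [  15.7 -267.5  130. ] turn [ 2.000e-02  2.000e-02 -2.775e+01]
95 [[583.2  87.8]
 [598.8 -27.1]] yaw 7.761782315960957
110 [165, 160, 163, 164, 151, 142, 144, 139, 149, 165, 162, 166, 165, 170, 170, 170, 166, 167, 159, 159, 160, 170, 172, 165, 166, 165, 160, 162, 160, 152] [173, 170, 168, 177, 177, 178, 187, 193, 195, 189, 165, 157, 158, 159, 158, 160, 156, 161, 161, 159, 156, 160, 159]
160 [124, 120, 125, 128, 130, 134, 133, 137, 134, 136, 136, 128, 130, 144, 161, 166, 167, 169, 164, 169, 164, 165, 165, 164, 164, 167, 169, 172, 166, 162] [109, 118, 109, 109, 109, 117, 114, 117, 120, 122, 119, 109, 100, 84, 85, 82, 84, 79, 85, 89, 84, 90, 88]
200 [130, 131, 135, 133, 129, 135, 128, 129, 129, 133, 132, 129, 130, 132, 132, 129, 129, 138, 158, 165, 167, 167, 165, 160, 160, 165, 162, 160, 167, 165] [108, 110, 116, 119, 116, 110, 112, 111, 115, 118, 121, 123, 120, 114, 101, 85, 80, 83, 83, 81, 84, 83, 78]
```

>>> arm_command --steps '[{"claw": 1, "x": 0.001, "y": -0.03, "z": 0.01, "rx": 0, "ry": 0, "rz": -3}, {"claw": 1, "x": 0.003, "y": -0.06, "z": 0.025, "rx": 0, "ry": 0, "rz": -6}, {"claw": 1, "x": 0.005, "y": -0.09, "z": 0.04, "rx": 0, "ry": 0, "rz": -9}, {"claw": 1, "x": 0.007, "y": -0.12, "z": 0.055, "rx": 0, "ry": 0, "rz": -12}, {"claw": 1, "x": 0.009, "y": -0.15, "z": 0.07, "rx": 0, "ry": 0, "rz": -15}, {"claw": 1, "x": 0.011, "y": -0.18, "z": 0.085, "rx": 0, "ry": 0, "rz": -18}, {"claw": 1, "x": 0.013, "y": -0.21, "z": 0.1, "rx": 0, "ry": 0, "rz": -21}, {"claw": 1, "x": 0.014, "y": -0.24, "z": 0.115, "rx": 0, "ry": 0, "rz": -24}, {"claw": 1, "x": 0.015, "y": -0.26, "z": 0.125, "rx": 0, "ry": 0, "rz": -27}, {"claw": 1, "x": 0.0157, "y": -0.2675, "z": 0.13, "rx": 0, "ry": 0, "rz": -27.7}, {"claw": 1, "x": 0.0157, "y": -0.2675, "z": 0.13, "rx": 0, "ry": 0, "rz": -27.7}, {"claw": 1, "x": 0.0157, "y": -0.2675, "z": 0.13, "rx": 0, "ry": 0, "rz": -27.7}]'

```text
time: 2.92
position: [0.5153, 0.2839, 0.1504]
tcp_rot: [180.0, 0.0, 27.6]
force: [-0.4, -0.1, -0.3]
finger_gap: 0.085
gripper_force: 0.0
```

```bash
python3 - <<'E'
from h import *
st();im,c=shot("wrist","w2");hsv=cv2.cvtColor(im,cv2.COLOR_BGR2HSV);H,S,V=cv2.split(hsv);H=H.astype(int)
for k in blobs((abs(H-115)<15)&(S>120)&(V>40),300)[:2]: print("blue",rect(c,k,.022),rect(c,k,0),cv2.boundingRect(k))
goto(515,284,18,27.7)
E
```

```text
t 2.92 pos [515.3 283.9 150.4] rot [1.7997e+02 2.0000e-02 2.7590e+01] F [-0.4 -0.1 -0.3] gap 85.0 grip 0.0
blue [514.9 284.4 120.   59.4  27.5] [509.8 281.7 129.4  64.1  27.5] (217, 118, 69, 127)
shift mm [ -0.5  -0.7 132.9] turn [ 0.03 -0.03 -0.14]
```

View pics/w2.png

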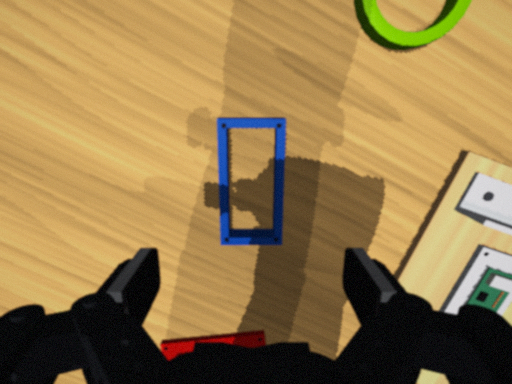

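>>> arm_command --squeeze 30 --steps '[{"claw": 1, "x": 0, "y": -0.001, "z": 0.03, "rx": 0, "ry": 0, "rz": 0}, {"claw": 1, "x": 0, "y": -0.001, "z": 0.06, "rx": 0, "ry": 0, "rz": 0}, {"claw": 1, "x": 0, "y": -0.001, "z": 0.09, "rx": 0, "ry": 0, "rz": 0}, {"claw": 1, "x": 0, "y": -0.001, "z": 0.11, "rx": 0, "ry": 0, "rz": 0}, {"claw": 1, "x": 0, "y": -0.001, "z": 0.122, "rx": 0, "ry": 0, "rz": 0}, {"claw": 1, "x": 0, "y": -0.001, "z": 0.129, "rx": 0, "ry": 0, "rz": 0}, {"claw": 1, "x": 0, "y": -0.001, "z": 0.132, "rx": 0, "ry": 0, "rz": 0}, {"claw": 1, "x": 0, "y": -0.001, "z": 0.132, "rx": 0, "ry": 0, "rz": 0}]'

```text
time: 3.63
position: [0.5153, 0.2857, 0.019]
tcp_rot: [180.0, -0.1, 27.7]
force: [0.2, -0.4, 0.1]
finger_gap: 0.0852
gripper_force: 0.0
```

>>> arm_command --squeeze 30 --steps '[{"claw": 0.6, "x": 0, "y": 0, "z": 0, "rx": 0, "ry": 0, "rz": 0}, {"claw": 0.6, "x": 0, "y": 0, "z": 0, "rx": 0, "ry": 0, "rz": 0}, {"claw": 0.6, "x": 0, "y": 0, "z": 0, "rx": 0, "ry": 0, "rz": 0}, {"claw": 0.6, "x": 0, "y": 0, "z": 0, "rx": 0, "ry": 0, "rz": 0}, {"claw": 0.6, "x": 0, "y": 0, "z": 0, "rx": 0, "ry": 0, "rz": 0}, {"claw": 0.6, "x": 0, "y": 0, "z": 0, "rx": 0, "ry": 0, "rz": 0}, {"claw": 0.6, "x": 0, "y": 0, "z": 0, "rx": 0, "ry": 0, "rz": 0}, {"claw": 0.6, "x": 0, "y": 0, "z": 0, "rx": 0, "ry": 0, "rz": 0}]'

```text
time: 4.3
position: [0.5146, 0.286, 0.0182]
tcp_rot: [180.0, 0.0, 27.7]
force: [0.8, -0.7, -0.1]
finger_gap: 0.0511
gripper_force: 0.0
```

```bash
python3 - <<'E'
from h import *
st()
E
```

```text
t 4.3 pos [514.6 286.   18.2] rot [179.99   0.    27.71] F [ 0.8 -0.7 -0.1] gap 51.1 grip 0.0
```

```bash
python3 - <<'E'
from h import *
st();im,c=shot("wrist","w3")
im,c=shot("scene");cv2.imwrite("pics/s3.png",cv2.resize(im[110:210,240:400],None,fx=4,fy=4,interpolation=cv2.INTER_CUBIC))
E
```

```text
t 4.3 pos [514.6 286.   18.2] rot [179.99   0.    27.71] F [ 0.8 -0.7 -0.1] gap 51.1 grip 0.0
```

View pics/w3.png

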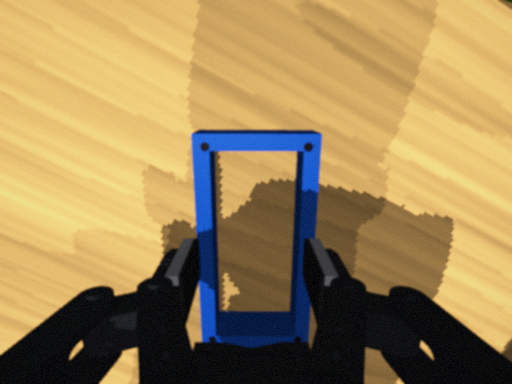

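The frame sits between the fingers, but the gap reads 51 mm with no grip force. I'll close fully with a light squeeze to see where the fingers stop.

>>> arm_command --squeeze 30 --steps '[{"claw": 0.5, "x": 0, "y": 0, "z": 0, "rx": 0, "ry": 0, "rz": 0}, {"claw": 0.5, "x": 0, "y": 0, "z": 0, "rx": 0, "ry": 0, "rz": 0}, {"claw": 0.5, "x": 0, "y": 0, "z": 0, "rx": 0, "ry": 0, "rz": 0}]'

```text
time: 4.65
position: [0.5146, 0.286, 0.0181]
tcp_rot: [180.0, 0.0, 27.7]
force: [-0.6, -0.1, 0.5]
finger_gap: 0.0426
gripper_force: 0.0
```

```bash
python3 - <<'E'
from h import *
st();im,c=shot("wrist","w4");hsv=cv2.cvtColor(im,cv2.COLOR_BGR2HSV);H,S,V=cv2.split(hsv);H=H.astype(int)
m=(abs(H-115)<15)&(S>120)&(V>40)
for k in blobs(m,300)[:2]: print("blue",rect(c,k,.022),cv2.boundingRect(k))
for v in (140,180,220,250,280,320): u=np.where(m[v])[0];print(v,u.min(),u.max(),(ray(c,[[u.min(),v],[u.max(),v]],.022)[:,:2]*1000).round(1).tolist())
E
```

```text
t 4.65 pos [514.6 286.   18.1] rot [180.    0.   27.7] F [-0.6 -0.1  0.5] gap 42.6 grip 0.0
blue [514.7 284.6 121.9  60.8  27.3] (192, 131, 129, 217)
140 192 320 [[551.2, 337.0], [578.9, 284.2]]
180 194 317 [[534.2, 328.2], [561.8, 275.6]]
220 196 315 [[515.9, 318.7], [543.6, 265.7]]
250 208 215 [[503.7, 306.2], [505.4, 303.0]]
280 207 294 [[487.5, 299.1], [509.1, 258.0]]
320 201 305 [[463.1, 291.2], [490.0, 240.0]]
```

The fingers pass over the walls, so at this opening the tips are higher than I assumed. I'll look closer at them.

```bash
python3 - <<'E'
import cv2,numpy as np
a=cv2.imread("pics/w4.png")[210:384,120:400];b=cv2.imread("pics/w2.png")[210:384,90:370]
f=lambda i:cv2.convertScaleAbs(cv2.resize(i,None,fx=2.8,fy=1.7 if 0 else 1.7,interpolation=cv2.INTER_CUBIC),alpha=1.8,beta=20)
cv2.imwrite("pics/cmp.png",np.vstack([f(a),f(b)])[:600,:784])
E
```

```text
(no output)
```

View pics/cmp.png

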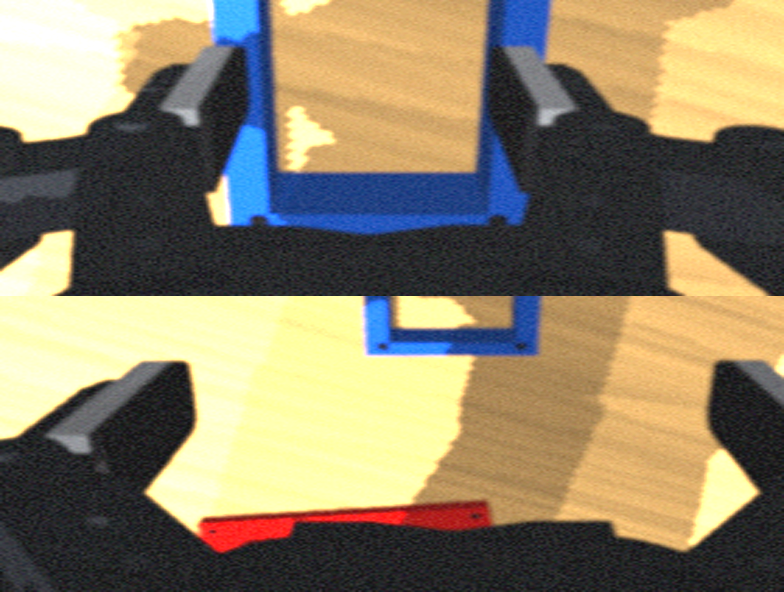

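The upper half (42.6 mm gap) shows the inner pad tips at px (207,238) and (297,238). That puts the tips about 13 mm behind the TCP, at z≈31 mm, and the lower half (fully open) puts them about 21 mm behind. So the tips are some 27 mm farther back than I assumed, and I'll go lower accordingly.

>>> arm_command --squeeze 30 --steps '[{"claw": 1, "x": -0.0005, "y": 0.0014, "z": 0, "rx": 0, "ry": 0, "rz": 0}, {"claw": 1, "x": -0.0005, "y": 0.0014, "z": 0, "rx": 0, "ry": 0, "rz": 0}, {"claw": 1, "x": -0.0005, "y": 0.0014, "z": 0, "rx": 0, "ry": 0, "rz": 0}, {"claw": 1, "x": -0.0005, "y": 0.0014, "z": 0, "rx": 0, "ry": 0, "rz": 0}, {"claw": 1, "x": -0.0005, "y": 0.0014, "z": 0, "rx": 0, "ry": 0, "rz": 0}, {"claw": 1, "x": -0.0005, "y": 0.0014, "z": 0, "rx": 0, "ry": 0, "rz": 0}, {"claw": 1, "x": -0.0005, "y": 0.0014, "z": 0.004, "rx": 0, "ry": 0, "rz": 0}, {"claw": 1, "x": -0.0005, "y": 0.0014, "z": 0.008, "rx": 0, "ry": 0, "rz": 0}, {"claw": 1, "x": -0.0005, "y": 0.0014, "z": 0.012, "rx": 0, "ry": 0, "rz": 0}, {"claw": 1, "x": -0.0005, "y": 0.0014, "z": 0.015, "rx": 0, "ry": 0, "rz": 0}, {"claw": 1, "x": -0.0005, "y": 0.0014, "z": 0.018, "rx": 0, "ry": 0, "rz": 0}, {"claw": 1, "x": -0.0005, "y": 0.0014, "z": 0.018, "rx": 0, "ry": 0, "rz": 0}]'

```text
time: 5.7
position: [0.5142, 0.2843, -0.0008]
tcp_rot: [-180.0, 0.1, 27.7]
force: [-0.8, 0.2, 0.4]
finger_gap: 0.0851
gripper_force: 0.0
```

>>> arm_command --squeeze 30 --steps '[{"claw": 1, "x": 0, "y": 0, "z": 0.003, "rx": 0, "ry": 0, "rz": 0}, {"claw": 1, "x": 0, "y": 0, "z": 0.006, "rx": 0, "ry": 0, "rz": 0}, {"claw": 0.6, "x": 0, "y": 0, "z": 0.006, "rx": 0, "ry": 0, "rz": 0}, {"claw": 0.6, "x": 0, "y": 0, "z": 0.006, "rx": 0, "ry": 0, "rz": 0}, {"claw": 0.6, "x": 0, "y": 0, "z": 0.006, "rx": 0, "ry": 0, "rz": 0}, {"claw": 0.6, "x": 0, "y": 0, "z": 0.006, "rx": 0, "ry": 0, "rz": 0}, {"claw": 0.6, "x": 0, "y": 0, "z": 0.006, "rx": 0, "ry": 0, "rz": 0}, {"claw": 0.6, "x": 0, "y": 0, "z": 0.006, "rx": 0, "ry": 0, "rz": 0}]'

```text
time: 6.37
position: [0.5149, 0.2845, -0.0057]
tcp_rot: [180.0, -0.0, 27.7]
force: [0.1, 0.3, 0.2]
finger_gap: 0.0593
gripper_force: 33.3
```

>>> arm_command --squeeze 35 --steps '[{"claw": 0.55, "x": 0, "y": 0, "z": -0.008, "rx": 0, "ry": 0, "rz": 0}, {"claw": 0.55, "x": 0, "y": 0, "z": -0.025, "rx": 0, "ry": 0, "rz": 0}, {"claw": 0.55, "x": -0.003, "y": 0.005, "z": -0.05, "rx": 0, "ry": 0, "rz": 0}, {"claw": 0.55, "x": -0.01, "y": 0.018, "z": -0.075, "rx": 0, "ry": 0, "rz": 1}, {"claw": 0.55, "x": -0.02, "y": 0.036, "z": -0.095, "rx": 0, "ry": 0, "rz": 3}, {"claw": 0.55, "x": -0.033, "y": 0.06, "z": -0.106, "rx": 0, "ry": 0, "rz": 5}, {"claw": 0.55, "x": -0.047, "y": 0.086, "z": -0.106, "rx": 0, "ry": 0, "rz": 7}, {"claw": 0.55, "x": -0.062, "y": 0.113, "z": -0.106, "rx": 0, "ry": 0, "rz": 9}, {"claw": 0.55, "x": -0.077, "y": 0.14, "z": -0.106, "rx": 0, "ry": 0, "rz": 11}, {"claw": 0.55, "x": -0.091, "y": 0.166, "z": -0.106, "rx": 0, "ry": 0, "rz": 13}, {"claw": 0.55, "x": -0.104, "y": 0.19, "z": -0.106, "rx": 0, "ry": 0, "rz": 15}, {"claw": 0.55, "x": -0.114, "y": 0.208, "z": -0.106, "rx": 0, "ry": 0, "rz": 17}]'

```text
time: 7.37
position: [0.5105, 0.0454, 0.1009]
tcp_rot: [180.0, -0.0, 10.6]
force: [0.0, -0.4, -0.5]
finger_gap: 0.0593
gripper_force: 38.6
```

```bash
python3 - <<'E'
from h import *
s=st();print(s["q"].round(1));im,c=shot("wrist","w5");hsv=cv2.cvtColor(im,cv2.COLOR_BGR2HSV);H,S,V=cv2.split(hsv);H=H.astype(int)
z=s["position"][2]+.0057+.022
for k in blobs((abs(H-115)<15)&(S>120)&(V>40),300)[:2]: print("blue",rect(c,k,z),cv2.boundingRect(k))
goto(510,13.4,70,8.6)
E
```

```text
t 7.37 pos [510.5  45.4 100.9] rot [ 1.7996e+02 -3.0000e-02  1.0550e+01] F [ 0.  -0.4 -0.5] gap 59.3 grip 38.6
[ -9.6  -8.7 -21.8  76.8  -0.  159.9]
blue [519.3  47.8 103.9  61.3  10.3] (175, 134, 156, 219)
shift mm [-6.  28.8 30.9] turn [ 0.12 -0.02  1.71]
```

>>> arm_command --squeeze 35 --steps '[{"claw": 0.55, "x": -0.002, "y": 0.01, "z": 0.008, "rx": 0, "ry": 0, "rz": 0.6}, {"claw": 0.55, "x": -0.005, "y": 0.022, "z": 0.02, "rx": 0, "ry": 0, "rz": 1.2}, {"claw": 0.55, "x": -0.0065, "y": 0.0288, "z": 0.031, "rx": 0, "ry": 0, "rz": 1.9}, {"claw": 0.55, "x": -0.0065, "y": 0.0288, "z": 0.031, "rx": 0, "ry": 0, "rz": 1.9}, {"claw": 0.55, "x": -0.0065, "y": 0.0288, "z": 0.031, "rx": 0, "ry": 0, "rz": 1.9}]'

```text
time: 7.83
position: [0.5085, 0.0182, 0.0678]
tcp_rot: [-179.9, 0.1, 8.8]
force: [0.3, 0.0, 0.1]
finger_gap: 0.059
gripper_force: 38.6
```

```bash
python3 - <<'E'
from h import *
s=st();im,c=shot("wrist","w6");hsv=cv2.cvtColor(im,cv2.COLOR_BGR2HSV);H,S,V=cv2.split(hsv);H=H.astype(int)
for k in blobs((abs(H-68)<18)&(S>70)&(V>30),100)[:3]: print("green",rect(c,k,.022),cv2.boundingRect(k))
goto(509.7,13.4,16,8.6)
E
```

```text
t 7.83 pos [508.5  18.2  67.8] rot [-1.7994e+02  1.4000e-01  8.8000e+00] F [0.3 0.  0.1] gap 59.0 grip 38.6
green [506.3  12.7  81.   34.1   8.7] (234, 160, 54, 114)
shift mm [-0.1  5.  52.6] turn [-0.03  0.06  0.23]
```

View pics/w6.png

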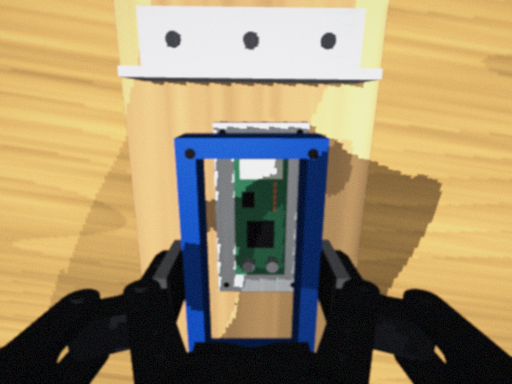

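The frame is level over the plate. The circuit board shows through the opening at (258,215), 5 mm to the right of centre, so I'll correct that and lower.

>>> arm_command --squeeze 35 --steps '[{"claw": 0.55, "x": 0, "y": 0.003, "z": 0.003, "rx": 0, "ry": 0, "rz": 0.1}, {"claw": 0.55, "x": 0, "y": 0.005, "z": 0.01, "rx": 0, "ry": 0, "rz": 0.2}, {"claw": 0.55, "x": 0, "y": 0.005, "z": 0.018, "rx": 0, "ry": 0, "rz": 0.2}, {"claw": 0.55, "x": 0, "y": 0.005, "z": 0.027, "rx": 0, "ry": 0, "rz": 0.2}, {"claw": 0.55, "x": 0, "y": 0.005, "z": 0.036, "rx": 0, "ry": 0, "rz": 0.2}, {"claw": 0.55, "x": 0, "y": 0.005, "z": 0.043, "rx": 0, "ry": 0, "rz": 0.2}, {"claw": 0.55, "x": 0, "y": 0.005, "z": 0.048, "rx": 0, "ry": 0, "rz": 0.2}, {"claw": 0.55, "x": 0, "y": 0.005, "z": 0.05, "rx": 0, "ry": 0, "rz": 0.2}, {"claw": 0.55, "x": 0, "y": 0.005, "z": 0.051, "rx": 0, "ry": 0, "rz": 0.2}, {"claw": 0.55, "x": 0, "y": 0.005, "z": 0.051, "rx": 0, "ry": 0, "rz": 0.2}]'

```text
time: 8.72
position: [0.5104, 0.0129, 0.0182]
tcp_rot: [180.0, -0.0, 8.6]
force: [-0.6, -0.3, -0.4]
finger_gap: 0.0588
gripper_force: 38.6
```

```bash
python3 - <<'E'
from h import *
s=st();goto(509.7,13.2,14,8.6)
E
```

```text
t 8.72 pos [510.4  12.9  18.2] rot [179.99  -0.     8.61] F [-0.6 -0.3 -0.4] gap 58.8 grip 38.6
shift mm [-0.6 -0.4  4.2] turn [ 0.01 -0.    0.01]
```

Now I'll ease down in fine steps until it touches.

>>> arm_command --steps '[{"claw": 0.55, "x": -0.0004, "y": 0, "z": 0.001, "rx": 0, "ry": 0, "rz": 0}, {"claw": 0.55, "x": -0.0004, "y": 0, "z": 0.002, "rx": 0, "ry": 0, "rz": 0}, {"claw": 0.55, "x": -0.0004, "y": 0, "z": 0.003, "rx": 0, "ry": 0, "rz": 0}, {"claw": 0.55, "x": -0.0004, "y": 0, "z": 0.0035, "rx": 0, "ry": 0, "rz": 0}, {"claw": 0.55, "x": -0.0004, "y": 0, "z": 0.0037, "rx": 0, "ry": 0, "rz": 0}, {"claw": 0.55, "x": -0.0004, "y": 0, "z": 0.0037, "rx": 0, "ry": 0, "rz": 0}]'

```text
time: 9.22
position: [0.5099, 0.0129, 0.0145]
tcp_rot: [180.0, 0.0, 8.6]
force: [0.1, -0.1, -0.1]
finger_gap: 0.0591
gripper_force: 38.6
```

>>> arm_command --steps '[{"claw": 0.55, "x": 0, "y": 0, "z": 0.0003, "rx": 0, "ry": 0, "rz": 0}, {"claw": 0.55, "x": 0, "y": 0, "z": 0.0005, "rx": 0, "ry": 0, "rz": 0}, {"claw": 0.55, "x": 0, "y": 0, "z": 0.0005, "rx": 0, "ry": 0, "rz": 0}]'

```text
time: 9.47
position: [0.51, 0.0129, 0.0143]
tcp_rot: [180.0, -0.0, 8.6]
force: [-2.3, 0.1, 3.1]
finger_gap: 0.0589
gripper_force: 39.0
```

>>> arm_command --steps '[{"claw": 1, "x": 0, "y": 0, "z": 0, "rx": 0, "ry": 0, "rz": 0}, {"claw": 1, "x": 0, "y": 0, "z": 0, "rx": 0, "ry": 0, "rz": 0}, {"claw": 1, "x": 0, "y": 0, "z": 0, "rx": 0, "ry": 0, "rz": 0}, {"claw": 1, "x": 0, "y": 0, "z": 0, "rx": 0, "ry": 0, "rz": 0}, {"claw": 1, "x": 0, "y": 0, "z": -0.015, "rx": 0, "ry": 0, "rz": 0}, {"claw": 1, "x": 0, "y": 0, "z": -0.04, "rx": 0, "ry": 0, "rz": 0}, {"claw": 1, "x": 0, "y": 0, "z": -0.07, "rx": 0, "ry": 0, "rz": 0}, {"claw": 1, "x": 0, "y": 0, "z": -0.1, "rx": 0, "ry": 0, "rz": 0}, {"claw": 1, "x": 0, "y": 0, "z": -0.125, "rx": 0, "ry": 0, "rz": 0}, {"claw": 1, "x": 0, "y": 0, "z": -0.135, "rx": 0, "ry": 0, "rz": 0}, {"claw": 1, "x": 0, "y": 0, "z": -0.135, "rx": 0, "ry": 0, "rz": 0}]'

```text
time: 10.38
position: [0.5115, 0.0125, 0.1516]
tcp_rot: [179.9, -0.2, 8.6]
force: [0.5, 0.3, -0.0]
finger_gap: 0.0858
gripper_force: 0.0
```

```bash
python3 - <<'E'
from h import *
s=st();im,c=shot("wrist","w7");hsv=cv2.cvtColor(im,cv2.COLOR_BGR2HSV);H,S,V=cv2.split(hsv);H=H.astype(int)
for k in blobs((abs(H-115)<15)&(S>120)&(V>40),300)[:2]: print("blue",rect(c,k,.042),cv2.boundingRect(k))
for k in blobs((abs(H-68)<18)&(S>70)&(V>30),100)[:3]: print("green",rect(c,k,.022),cv2.boundingRect(k))
w=(S<60)&(V>95);P=[]
for k in blobs(w,400): print("white",cv2.boundingRect(k),rect(c,k,.02))
goto(540,-291,150,15.2)
E
```

```text
t 10.38 pos [511.5  12.5 151.6] rot [179.9   -0.24   8.61] F [ 0.5  0.3 -0. ] gap 85.8 grip 0.0
blue [510.2  13.8 119.5  59.2   8.5] (215, 121, 72, 134)
green [509.7  13.2  85.4  33.4   8.6] (232, 140, 38, 90)
white (155, 40, 174, 52) [611.5  36.3 148.4  39.9 -82. ]
white (227, 132, 49, 107) [508.   12.9 102.6  44.    8.5]
shift mm [-16.3 304.7  -0.5] turn [ 0.04 -0.08 -6.59]
```

View pics/w7.png

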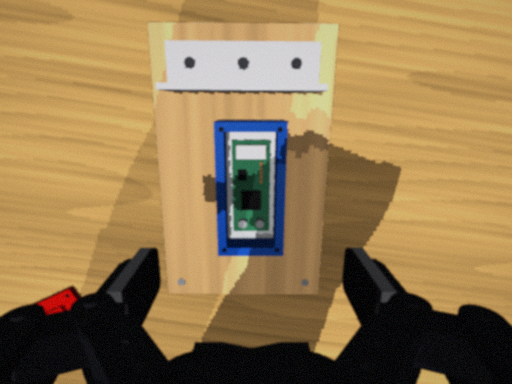

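The frame is seated at (510.2, 13.8, 8.5°) around the circuit board, concentric within 1 mm. Next is the panel.

>>> arm_command --steps '[{"claw": 1, "x": -0.001, "y": 0.02, "z": 0, "rx": 0, "ry": 0, "rz": -0.6}, {"claw": 1, "x": -0.003, "y": 0.05, "z": 0, "rx": 0, "ry": 0, "rz": -1.2}, {"claw": 1, "x": -0.005, "y": 0.083, "z": 0, "rx": 0, "ry": 0, "rz": -1.8}, {"claw": 1, "x": -0.007, "y": 0.118, "z": 0, "rx": 0, "ry": 0, "rz": -2.5}, {"claw": 1, "x": -0.009, "y": 0.153, "z": 0, "rx": 0, "ry": 0, "rz": -3.5}, {"claw": 1, "x": -0.011, "y": 0.188, "z": 0, "rx": 0, "ry": 0, "rz": -4.5}, {"claw": 1, "x": -0.012, "y": 0.223, "z": 0, "rx": 0, "ry": 0, "rz": -5.5}, {"claw": 1, "x": -0.014, "y": 0.258, "z": 0, "rx": 0, "ry": 0, "rz": -6}, {"claw": 1, "x": -0.015, "y": 0.286, "z": 0, "rx": 0, "ry": 0, "rz": -6.6}, {"claw": 1, "x": -0.016, "y": 0.302, "z": 0, "rx": 0, "ry": 0, "rz": -6.6}, {"claw": 1, "x": -0.016, "y": 0.305, "z": 0, "rx": 0, "ry": 0, "rz": -6.6}, {"claw": 1, "x": -0.016, "y": 0.305, "z": 0, "rx": 0, "ry": 0, "rz": -6.6}]'

```text
time: 11.43
position: [0.5388, -0.2912, 0.1465]
tcp_rot: [-179.8, 0.1, 15.1]
force: [-0.5, 0.0, -0.8]
finger_gap: 0.0857
gripper_force: 0.0
```

```bash
python3 - <<'E'
from h import *
s=st();im,c=shot("wrist","w8");hsv=cv2.cvtColor(im,cv2.COLOR_BGR2HSV);H,S,V=cv2.split(hsv);H=H.astype(int)
w=(S<60)&(V>85)
for k in blobs(w,800): print("white",cv2.boundingRect(k),rect(c,k,.008))
goto(540,-291,20,15.2)
E
```

```text
t 11.43 pos [ 538.8 -291.2  146.5] rot [-1.7984e+02  1.0000e-01  1.5120e+01] F [-0.5  0.  -0.8] gap 85.7 grip 0.0
white (219, 115, 68, 124) [ 540.2 -291.   120.4   60.6   15.2]
shift mm [  1.    1.3 127.1] turn [-0.15  0.09 -0.03]
```

>>> arm_command --steps '[{"claw": 0.8, "x": 0, "y": 0, "z": 0.02, "rx": 0, "ry": 0, "rz": 0}, {"claw": 0.8, "x": 0, "y": 0, "z": 0.05, "rx": 0, "ry": 0, "rz": 0}, {"claw": 0.8, "x": 0, "y": 0, "z": 0.08, "rx": 0, "ry": 0, "rz": 0}, {"claw": 0.8, "x": 0, "y": 0, "z": 0.105, "rx": 0, "ry": 0, "rz": 0}, {"claw": 0.8, "x": 0, "y": 0, "z": 0.12, "rx": 0, "ry": 0, "rz": 0}, {"claw": 0.8, "x": 0, "y": 0, "z": 0.127, "rx": 0, "ry": 0, "rz": 0}, {"claw": 0.8, "x": 0, "y": 0, "z": 0.13, "rx": 0, "ry": 0, "rz": 0}, {"claw": 0.8, "x": 0, "y": 0, "z": 0.13, "rx": 0, "ry": 0, "rz": 0}, {"claw": 0.8, "x": 0, "y": 0, "z": 0.13, "rx": 0, "ry": 0, "rz": 0}]'

```text
time: 12.23
position: [0.5404, -0.2911, 0.0203]
tcp_rot: [179.9, -0.1, 15.2]
force: [0.3, -0.1, 0.3]
finger_gap: 0.0686
gripper_force: 0.0
```

```bash
python3 - <<'E'
from h import *
s=st();goto(540.2,-291,-8,15.2)
E
```

```text
t 12.23 pos [ 540.4 -291.1   20.3] rot [ 1.7992e+02 -5.0000e-02  1.5240e+01] F [ 0.3 -0.1  0.3] gap 68.6 grip 0.0
shift mm [-0.2 -0.2 28.3] turn [ 0.08 -0.05  0.04]
```

>>> arm_command --steps '[{"claw": 0.8, "x": 0, "y": 0, "z": 0.01, "rx": 0, "ry": 0, "rz": 0}, {"claw": 0.8, "x": 0, "y": 0, "z": 0.018, "rx": 0, "ry": 0, "rz": 0}, {"claw": 0.8, "x": 0, "y": 0, "z": 0.024, "rx": 0, "ry": 0, "rz": 0}, {"claw": 0.8, "x": 0, "y": 0, "z": 0.027, "rx": 0, "ry": 0, "rz": 0}, {"claw": 0.8, "x": 0, "y": 0, "z": 0.029, "rx": 0, "ry": 0, "rz": 0}, {"claw": 0.8, "x": 0, "y": 0, "z": 0.03, "rx": 0, "ry": 0, "rz": 0}, {"claw": 0.8, "x": 0, "y": 0, "z": 0.03, "rx": 0, "ry": 0, "rz": 0}]'

```text
time: 12.82
position: [0.5397, -0.2911, -0.0112]
tcp_rot: [-180.0, 0.0, 15.2]
force: [0.2, 0.5, -0.0]
finger_gap: 0.0682
gripper_force: 0.0
```

>>> arm_command --steps '[{"claw": 0.8, "x": 0, "y": 0, "z": 0.001, "rx": 0, "ry": 0, "rz": 0}, {"claw": 0.8, "x": 0, "y": 0, "z": 0.0015, "rx": 0, "ry": 0, "rz": 0}, {"claw": 0.8, "x": 0, "y": 0, "z": 0.0015, "rx": 0, "ry": 0, "rz": 0}]'

```text
time: 13.07
position: [0.5398, -0.2911, -0.0124]
tcp_rot: [180.0, -0.0, 15.2]
force: [0.9, 0.4, -0.1]
finger_gap: 0.0685
gripper_force: 0.0
```

>>> arm_command --squeeze 30 --steps '[{"claw": 0.74, "x": 0, "y": 0, "z": -0.001, "rx": 0, "ry": 0, "rz": 0}, {"claw": 0.74, "x": 0, "y": 0, "z": -0.001, "rx": 0, "ry": 0, "rz": 0}, {"claw": 0.62, "x": 0, "y": 0, "z": -0.001, "rx": 0, "ry": 0, "rz": 0}, {"claw": 0.62, "x": 0, "y": 0, "z": -0.001, "rx": 0, "ry": 0, "rz": 0}, {"claw": 0.62, "x": 0, "y": 0, "z": -0.001, "rx": 0, "ry": 0, "rz": 0}, {"claw": 0.62, "x": 0, "y": 0, "z": -0.001, "rx": 0, "ry": 0, "rz": 0}]'

```text
time: 13.57
position: [0.5401, -0.2912, -0.0108]
tcp_rot: [180.0, -0.0, 15.2]
force: [-1.4, 1.9, 5.6]
finger_gap: 0.0592
gripper_force: 35.7
```

>>> arm_command --squeeze 35 --steps '[{"claw": 0.55, "x": 0, "y": 0, "z": -0.004, "rx": 0, "ry": 0, "rz": 0}, {"claw": 0.55, "x": 0, "y": 0, "z": -0.015, "rx": 0, "ry": 0, "rz": 0}, {"claw": 0.55, "x": 0.001, "y": -0.005, "z": -0.035, "rx": 0, "ry": 0, "rz": 0}, {"claw": 0.55, "x": 0.003, "y": -0.02, "z": -0.06, "rx": 0, "ry": 0, "rz": 0}, {"claw": 0.55, "x": 0.008, "y": -0.045, "z": -0.083, "rx": 0, "ry": 0, "rz": 1}, {"claw": 0.55, "x": 0.013, "y": -0.075, "z": -0.097, "rx": 0, "ry": 0, "rz": 2}, {"claw": 0.55, "x": 0.018, "y": -0.107, "z": -0.101, "rx": 0, "ry": 0, "rz": 3}, {"claw": 0.55, "x": 0.024, "y": -0.14, "z": -0.101, "rx": 0, "ry": 0, "rz": 4}, {"claw": 0.55, "x": 0.03, "y": -0.173, "z": -0.101, "rx": 0, "ry": 0, "rz": 5}, {"claw": 0.55, "x": 0.035, "y": -0.206, "z": -0.101, "rx": 0, "ry": 0, "rz": 6}, {"claw": 0.55, "x": 0.039, "y": -0.232, "z": -0.101, "rx": 0, "ry": 0, "rz": 6.7}, {"claw": 0.55, "x": 0.042, "y": -0.248, "z": -0.101, "rx": 0, "ry": 0, "rz": 6.7}]'

```text
time: 14.57
position: [0.5147, -0.0382, 0.0903]
tcp_rot: [-180.0, -0.0, 8.6]
force: [0.6, 0.0, -0.8]
finger_gap: 0.0589
gripper_force: 38.3
```

```bash
python3 - <<'E'
from h import *
s=st();goto(510,13.6,60,8.5)
E
```

```text
t 14.57 pos [514.7 -38.2  90.3] rot [-1.7999e+02 -2.0000e-02  8.5600e+00] F [ 0.6  0.  -0.8] gap 58.9 grip 38.3
shift mm [  3.  -51.9  30.3] turn [-0.01 -0.02  0.06]
```

>>> arm_command --steps '[{"claw": 0.55, "x": 0.001, "y": -0.01, "z": 0, "rx": 0, "ry": 0, "rz": 0}, {"claw": 0.55, "x": 0.001, "y": -0.025, "z": 0.005, "rx": 0, "ry": 0, "rz": 0}, {"claw": 0.55, "x": 0.002, "y": -0.04, "z": 0.012, "rx": 0, "ry": 0, "rz": 0}, {"claw": 0.55, "x": 0.002, "y": -0.05, "z": 0.02, "rx": 0, "ry": 0, "rz": 0}, {"claw": 0.55, "x": 0.0025, "y": -0.0545, "z": 0.027, "rx": 0, "ry": 0, "rz": 0}, {"claw": 0.55, "x": 0.0025, "y": -0.0547, "z": 0.03, "rx": 0, "ry": 0, "rz": 0}, {"claw": 0.55, "x": 0.0025, "y": -0.0547, "z": 0.03, "rx": 0, "ry": 0, "rz": 0}, {"claw": 0.55, "x": 0.0025, "y": -0.0547, "z": 0.03, "rx": 0, "ry": 0, "rz": 0}, {"claw": 0.55, "x": 0.0025, "y": -0.0547, "z": 0.03, "rx": 0, "ry": 0, "rz": 0}]'

```text
time: 15.32
position: [0.51, 0.013, 0.0599]
tcp_rot: [180.0, -0.0, 8.5]
force: [-0.1, -0.1, -0.1]
finger_gap: 0.0588
gripper_force: 38.3
```

```bash
python3 - <<'E'
from h import *
s=st();im,c=shot("wrist","w9");hsv=cv2.cvtColor(im,cv2.COLOR_BGR2HSV);H,S,V=cv2.split(hsv);H=H.astype(int)
zt=s["position"][2]+.0108+.008
m=(S<60)&(V>85);m[:110]=0
for k in blobs(m,800)[:2]: print("white",cv2.boundingRect(k),rect(c,k,zt))
for k in blobs((abs(H-115)<15)&(S>120)&(V>40),50)[:2]: print("blue",rect(c,k,.042),cv2.boundingRect(k))
goto(510,13.6,31.2,8.5)
E
```

```text
t 15.32 pos [510.   13.   59.9] rot [ 1.7998e+02 -3.0000e-02  8.4600e+00] F [-0.1 -0.1 -0.1] gap 58.8 grip 38.3
white (179, 128, 145, 220) [517.   15.  110.5  60.6   8.3]
blue [568.1  22.4  59.5   3.1 -81.1] (195, 127, 113, 7)
blue [483.4  -4.6   9.7   9.2   9.3] (267, 269, 16, 15)
shift mm [ 0.1 -0.6 28.7] turn [ 0.03 -0.03 -0.04]
```

>>> arm_command --steps '[{"claw": 0.55, "x": -0.0005, "y": -0.0005, "z": 0.006, "rx": 0, "ry": 0, "rz": 0}, {"claw": 0.55, "x": -0.0005, "y": -0.0005, "z": 0.014, "rx": 0, "ry": 0, "rz": 0}, {"claw": 0.55, "x": -0.0005, "y": -0.0005, "z": 0.02, "rx": 0, "ry": 0, "rz": 0}, {"claw": 0.55, "x": -0.0005, "y": -0.0005, "z": 0.024, "rx": 0, "ry": 0, "rz": 0}, {"claw": 0.55, "x": -0.0005, "y": -0.0005, "z": 0.026, "rx": 0, "ry": 0, "rz": 0}, {"claw": 0.55, "x": -0.0005, "y": -0.0005, "z": 0.026, "rx": 0, "ry": 0, "rz": 0}, {"claw": 0.55, "x": -0.0005, "y": -0.0005, "z": 0.026, "rx": 0, "ry": 0, "rz": 0}]'

```text
time: 15.95
position: [0.509, 0.0142, 0.0334]
tcp_rot: [180.0, 0.0, 8.5]
force: [-0.4, -1.0, -1.3]
finger_gap: 0.0587
gripper_force: 38.3
```

>>> arm_command --steps '[{"claw": 0.55, "x": 0, "y": 0, "z": 0.0007, "rx": 0, "ry": 0, "rz": 0}, {"claw": 0.55, "x": 0, "y": 0, "z": 0.0014, "rx": 0, "ry": 0, "rz": 0}, {"claw": 0.55, "x": 0, "y": 0, "z": 0.002, "rx": 0, "ry": 0, "rz": 0}, {"claw": 0.55, "x": 0, "y": 0, "z": 0.002, "rx": 0, "ry": 0, "rz": 0}]'

```text
time: 16.28
position: [0.5091, 0.0141, 0.0315]
tcp_rot: [180.0, -0.0, 8.5]
force: [0.6, 0.1, -1.0]
finger_gap: 0.0589
gripper_force: 38.3
```

>>> arm_command --steps '[{"claw": 0.55, "x": 0.0005, "y": 0, "z": 0.0003, "rx": 0, "ry": 0, "rz": 0}, {"claw": 0.55, "x": 0.0005, "y": 0, "z": 0.0006, "rx": 0, "ry": 0, "rz": 0}, {"claw": 0.55, "x": 0.0005, "y": 0, "z": 0.0006, "rx": 0, "ry": 0, "rz": 0}]'

```text
time: 16.53
position: [0.5096, 0.0142, 0.0312]
tcp_rot: [180.0, -0.0, 8.5]
force: [-1.0, -0.3, 1.6]
finger_gap: 0.0589
gripper_force: 40.3
```

>>> arm_command --steps '[{"claw": 0.55, "x": 0, "y": 0, "z": 0.0002, "rx": 0, "ry": 0, "rz": 0}, {"claw": 0.85, "x": 0, "y": 0, "z": 0.0002, "rx": 0, "ry": 0, "rz": 0}, {"claw": 0.85, "x": 0, "y": 0, "z": 0.0002, "rx": 0, "ry": 0, "rz": 0}, {"claw": 0.85, "x": 0, "y": 0, "z": 0.0002, "rx": 0, "ry": 0, "rz": 0}, {"claw": 0.85, "x": 0, "y": 0, "z": 0.0002, "rx": 0, "ry": 0, "rz": 0}]'

```text
time: 16.95
position: [0.5095, 0.0142, 0.0306]
tcp_rot: [180.0, 0.0, 8.5]
force: [-0.1, -0.7, -0.7]
finger_gap: 0.0725
gripper_force: 0.0
```

```bash
cat >> h.py <<'E'
def line(P,n=4,tol=1.2):
    P=np.array(P,float);f=np.polyfit(P[:,0],P[:,1],1)
    for _ in range(n):
        P=P[abs(P[:,1]-np.polyval(f,P[:,0]))<tol];f=np.polyfit(P[:,0],P[:,1],1)
    return f,len(P)
def edges(im,c,vmax=115):
    "stop's front top edge (z 52 mm) and panel's front top edge (z 50 mm): world lines, yaw, gap"
    hsv=cv2.cvtColor(im,cv2.COLOR_BGR2HSV);H,S,V=cv2.split(hsv);w=(S<60)&(V>95)
    out=[]
    for lo,hi,z,rows,last in((140,360,.052,(0,vmax),1),(200,300,.050,(vmax,200),0)):
        P=[]
        for u in range(lo,hi):
            v=np.where(w[rows[0]:rows[1],u])[0]
            if len(v):P.append((u,rows[0]+(v.max()+.5 if last else v.min()-.5)))
        f,n=line(P);W=ray(c,[[lo,np.polyval(f,lo)],[hi,np.polyval(f,hi)]],z)[:,:2]*1000
        d=W[1]-W[0];yaw=np.degrees(np.arctan2(d[0],-d[1]));print(n,f.round(3),W.round(1).tolist(),"yaw",yaw.round(2));out.append(W)
    s,p=out;d=(s[1]-s[0])/np.linalg.norm(s[1]-s[0]);nrm=np.array([-d[1],d[0]])
    print("gap at panel edge ends",[float(abs((q-s[0])@nrm).round(1)) for q in p])
E
python3 - <<'E'
from h import *
st();im,c=shot("wrist","w10");print(c["world_to_cam"][:3,3].round(4))
hsv=cv2.cvtColor(im,cv2.COLOR_BGR2HSV);w=(hsv[...,1]<60)&(hsv[...,2]>95)
print("".join("#" if x else "." for x in w[:200,250]));print("".join("#" if x else "." for x in w[:200,220]))
edges(im,c,90)
E
```

```text
t 16.95 pos [509.5  14.2  30.6] rot [180.    0.    8.5] F [-0.1 -0.7 -0.7] gap 72.5 grip 0.0
[-0.0601 -0.5034 -0.3381]
#########################################################################.......................................................##....##################################################################
#########################################################################.......................................................##....############################################................######
220 [6.0000e-03 7.1212e+01] [[586.1, 69.8], [598.2, -14.4]] yaw 8.14
99 [-1.30000e-02  1.30185e+02] [[568.4, 45.0], [574.9, 4.4]] yaw 9.17
gap at panel edge ends [21.1, 20.3]
```

```bash
python3 - <<'E'
from h import *
im=cv2.imread("pics/w10.png");c=r.camera_info("wrist")
hsv=cv2.cvtColor(im,cv2.COLOR_BGR2HSV);H,S,V=cv2.split(hsv);w=(S<60)&(V>95);b=(abs(H.astype(int)-115)<15)&(S>120)
Wst=ray(c,[[140,72.05],[360,73.4]],.052)[:,:2]*1000;d=Wst[1]-Wst[0];d/=np.linalg.norm(d);n=np.array([d[1],-d[0]])
for name,m,z,r0,lo,hi in(("base",w,.020,110,215,290),("frame",b,.042,110,205,300),("panel",w,.050,131,200,300)):
    P=[(u,r0+np.where(m[r0:200,u])[0].min()-.5) for u in range(lo,hi) if m[r0:200,u].any()]
    f,k=line(P);W=ray(c,[[lo,np.polyval(f,lo)],[hi,np.polyval(f,hi)]],z)[:,:2]*1000;e=W[1]-W[0]
    print(name,k,f.round(3),W.round(1).tolist(),"yaw",np.degrees(np.arctan2(e[0],-e[1])).round(2),"gap",[float(abs((q-Wst[0])@n).round(1)) for q in W])
E
```

```text
base 75 [-1.80000e-02  1.31539e+02] [[566.5, 42.0], [572.7, 4.5]] yaw 9.48 gap [23.4, 22.5]
frame 95 [4.00000e-03 1.29396e+02] [[566.8, 43.9], [572.7, 2.8]] yaw 8.24 gap [22.8, 22.7]
panel 100 [  0.  133.5] [[566.0, 44.8], [572.1, 3.9]] yaw 8.47 gap [23.4, 23.2]
```

>>> arm_command --squeeze 20 --steps '[{"claw": 0.85, "x": 0, "y": 0, "z": 0.006, "rx": 0, "ry": 0, "rz": 0}, {"claw": 0.85, "x": 0, "y": 0, "z": 0.013, "rx": 0, "ry": 0, "rz": 0}, {"claw": 0.85, "x": 0, "y": 0, "z": 0.02, "rx": 0, "ry": 0, "rz": 0}, {"claw": 0.85, "x": 0, "y": 0, "z": 0.025, "rx": 0, "ry": 0, "rz": 0}, {"claw": 0.85, "x": 0, "y": 0, "z": 0.0272, "rx": 0, "ry": 0, "rz": 0}, {"claw": 0.85, "x": 0, "y": 0, "z": 0.0272, "rx": 0, "ry": 0, "rz": 0}, {"claw": 0.85, "x": 0, "y": 0, "z": 0.0272, "rx": 0, "ry": 0, "rz": 0}]'

```text
time: 17.58
position: [0.5094, 0.0142, 0.0033]
tcp_rot: [-180.0, 0.0, 8.5]
force: [-0.4, -0.2, -0.1]
finger_gap: 0.0725
gripper_force: 0.0
```

>>> arm_command --squeeze 20 --steps '[{"claw": 0.74, "x": 0, "y": 0, "z": 0, "rx": 0, "ry": 0, "rz": 0}, {"claw": 0.74, "x": 0, "y": 0, "z": 0, "rx": 0, "ry": 0, "rz": 0}, {"claw": 0.72, "x": 0, "y": 0, "z": 0, "rx": 0, "ry": 0, "rz": 0}, {"claw": 0.7, "x": 0, "y": 0, "z": 0, "rx": 0, "ry": 0, "rz": 0}, {"claw": 0.65, "x": 0, "y": 0, "z": 0, "rx": 0, "ry": 0, "rz": 0}, {"claw": 0.6, "x": 0, "y": 0, "z": 0, "rx": 0, "ry": 0, "rz": 0}, {"claw": 0.6, "x": 0, "y": 0, "z": 0, "rx": 0, "ry": 0, "rz": 0}]'

```text
time: 18.17
position: [0.51, 0.014, 0.004]
tcp_rot: [180.0, -0.0, 8.5]
force: [-0.7, -2.0, 5.7]
finger_gap: 0.0599
gripper_force: 22.6
```

>>> arm_command --squeeze 20 --steps '[{"claw": 0.6, "x": 0.001, "y": 0, "z": 0, "rx": 0, "ry": 0, "rz": 0.1}, {"claw": 0.6, "x": 0.0025, "y": 0, "z": 0, "rx": 0, "ry": 0, "rz": 0.2}, {"claw": 0.6, "x": 0.0045, "y": 0, "z": 0, "rx": 0, "ry": 0, "rz": 0.3}, {"claw": 0.6, "x": 0.0065, "y": 0, "z": 0, "rx": 0, "ry": 0, "rz": 0.4}, {"claw": 0.6, "x": 0.0085, "y": 0, "z": 0, "rx": 0, "ry": 0, "rz": 0.45}, {"claw": 0.6, "x": 0.0105, "y": 0, "z": 0, "rx": 0, "ry": 0, "rz": 0.45}, {"claw": 0.6, "x": 0.0125, "y": 0, "z": 0, "rx": 0, "ry": 0, "rz": 0.45}, {"claw": 0.6, "x": 0.0145, "y": 0, "z": 0, "rx": 0, "ry": 0, "rz": 0.45}, {"claw": 0.6, "x": 0.016, "y": 0, "z": 0, "rx": 0, "ry": 0, "rz": 0.45}, {"claw": 0.6, "x": 0.017, "y": 0, "z": 0, "rx": 0, "ry": 0, "rz": 0.45}, {"claw": 0.6, "x": 0.017, "y": 0, "z": 0, "rx": 0, "ry": 0, "rz": 0.45}]'

```text
time: 19.08
position: [0.5267, 0.0168, 0.004]
tcp_rot: [180.0, -0.0, 8.1]
force: [-1.7, -0.6, 6.9]
finger_gap: 0.0599
gripper_force: 22.8
```

```bash
python3 - <<'E'
from h import *
st();im,c=shot("wrist","w11")
hsv=cv2.cvtColor(im,cv2.COLOR_BGR2HSV);H,S,V=cv2.split(hsv);w=(S<60)&(V>95);b=(abs(H.astype(int)-115)<15)&(S>120)
for u in(220,250,280):print("".join("#" if x else("b" if y else ".") for x,y in zip(w[:200,u],b[:200,u])))
E
```

```text
t 19.08 pos [526.7  16.8   4. ] rot [ 1.7999e+02 -2.0000e-02  8.0700e+00] F [-1.7 -0.6  6.9] gap 59.9 grip 22.8
...........#################################################################################################################.........###.bbbb..####################################################.....
...........#################################################################################################################.........#..bbbbb..#########################################################
...........################################################################################################################..........###.bbbb..##################################################....b..
```

```bash
python3 - <<'E'
from h import *
im=cv2.imread("pics/w11.png");c=r.camera_info("wrist")
hsv=cv2.cvtColor(im,cv2.COLOR_BGR2HSV);H,S,V=cv2.split(hsv);w=(S<60)&(V>95);b=(abs(H.astype(int)-115)<15)&(S>120)
P=[(u,np.where(w[80:128,u])[0].max()+80.5) for u in range(140,360)];f,k=line(P)
Wst=ray(c,[[140,np.polyval(f,140)],[360,np.polyval(f,360)]],.052)[:,:2]*1000;d=Wst[1]-Wst[0];d/=np.linalg.norm(d);n=np.array([d[1],-d[0]]);print(k,Wst.round(1).tolist(),"yaw",np.degrees(np.arctan2(d[0],-d[1])).round(2))
for name,m,z,r0,lo,hi in(("base",w,.020,130,215,290),("frame",b,.042,130,205,300),("panel",w,.050,139,200,300)):
    P=[(u,r0+np.where(m[r0:200,u])[0].min()-.5) for u in range(lo,hi) if m[r0:200,u].any()]
    f,k=line(P);W=ray(c,[[lo,np.polyval(f,lo)],[hi,np.polyval(f,hi)]],z)[:,:2]*1000;e=W[1]-W[0]
    print(name,k,W.round(1).tolist(),"yaw",np.degrees(np.arctan2(e[0],-e[1])).round(2),"gap",[float(abs((q-Wst[0])@n).round(1)) for q in W])
goto(526.7-57-60-20-8,16.8-11,60,8)
E
```

```text
220 [[587.1, 62.0], [597.3, -7.7]] yaw 8.25
base 72 [[584.2, 41.1], [588.7, 9.6]] yaw 8.11 gap [5.9, 6.0]
frame 95 [[584.7, 42.3], [589.5, 8.8]] yaw 8.01 gap [5.2, 5.4]
panel 100 [[583.5, 42.7], [588.1, 9.8]] yaw 8.02 gap [6.4, 6.5]
shift mm [-145.    -9.5  -56. ] turn [ 0.01 -0.03  0.06]
```

>>> arm_command --steps '[{"claw": 0.9, "x": 0, "y": 0, "z": 0, "rx": 0, "ry": 0, "rz": 0}, {"claw": 0.9, "x": 0, "y": 0, "z": 0, "rx": 0, "ry": 0, "rz": 0}, {"claw": 0.9, "x": 0, "y": 0, "z": 0, "rx": 0, "ry": 0, "rz": 0}, {"claw": 0.9, "x": 0, "y": 0, "z": 0, "rx": 0, "ry": 0, "rz": 0}, {"claw": 0.9, "x": 0, "y": 0, "z": -0.01, "rx": 0, "ry": 0, "rz": 0}, {"claw": 0.9, "x": 0, "y": 0, "z": -0.03, "rx": 0, "ry": 0, "rz": 0}, {"claw": 0.9, "x": 0, "y": 0, "z": -0.05, "rx": 0, "ry": 0, "rz": 0}, {"claw": 0.9, "x": -0.01, "y": 0, "z": -0.066, "rx": 0, "ry": 0, "rz": 0}, {"claw": 0.3, "x": -0.035, "y": 0, "z": -0.07, "rx": 0, "ry": 0, "rz": 0}, {"claw": 0.3, "x": -0.065, "y": 0, "z": -0.07, "rx": 0, "ry": 0, "rz": 0}, {"claw": 0.3, "x": -0.085, "y": 0, "z": -0.07, "rx": 0, "ry": 0, "rz": 0}, {"claw": 0.3, "x": -0.09, "y": 0, "z": -0.07, "rx": 0, "ry": 0, "rz": 0}]'

```text
time: 20.13
position: [0.4351, 0.0042, 0.074]
tcp_rot: [180.0, 0.0, 8.0]
force: [-0.4, -0.3, -0.2]
finger_gap: 0.0284
gripper_force: 0.0
```

```bash
python3 - <<'E'
from h import *
s=st();print(s["q"].round(1));im,c=shot("wrist","w12")
hsv=cv2.cvtColor(im,cv2.COLOR_BGR2HSV);H,S,V=cv2.split(hsv);w=(S<60)&(V>95)
for k in blobs(w,800): print("white",cv2.boundingRect(k),rect(c,k,.05))
E
```

```text
t 20.13 pos [435.1   4.2  74. ] rot [1.80e+02 3.00e-02 8.05e+00] F [-0.4 -0.3 -0.2] gap 28.4 grip 0.0
[-16.8 -22.7 -36.3  76.4  -0.  155.2]
white (191, 0, 123, 177) [510.9  15.3  88.7  60.5   8. ]
```

View pics/w12.png

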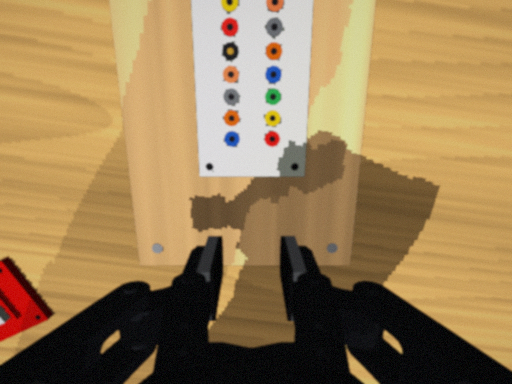

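The panel's rear edge is at row 176, with the two fingertips centred behind it at (222,237) and (281,237). I'll lower behind the pile and then push slowly.

>>> arm_command --steps '[{"claw": 0.3, "x": 0, "y": 0, "z": 0.015, "rx": 0, "ry": 0, "rz": 0}, {"claw": 0.3, "x": 0, "y": 0, "z": 0.035, "rx": 0, "ry": 0, "rz": 0}, {"claw": 0.3, "x": 0, "y": 0, "z": 0.052, "rx": 0, "ry": 0, "rz": 0}, {"claw": 0.3, "x": 0, "y": 0, "z": 0.062, "rx": 0, "ry": 0, "rz": 0}, {"claw": 0.3, "x": 0, "y": 0, "z": 0.067, "rx": 0, "ry": 0, "rz": 0}, {"claw": 0.3, "x": 0, "y": 0, "z": 0.069, "rx": 0, "ry": 0, "rz": 0}, {"claw": 0.3, "x": 0, "y": 0, "z": 0.07, "rx": 0, "ry": 0, "rz": 0}, {"claw": 0.3, "x": 0, "y": 0, "z": 0.07, "rx": 0, "ry": 0, "rz": 0}]'

```text
time: 20.85
position: [0.4382, 0.0041, 0.0057]
tcp_rot: [180.0, -0.1, 8.1]
force: [-8.6, 2.1, 17.6]
finger_gap: 0.0257
gripper_force: 8.8
```

>>> arm_command --steps '[{"claw": 0.3, "x": 0.003, "y": 0, "z": 0, "rx": 0, "ry": 0, "rz": 0}, {"claw": 0.3, "x": 0.006, "y": 0, "z": 0, "rx": 0, "ry": 0, "rz": 0}, {"claw": 0.3, "x": 0.009, "y": 0, "z": 0, "rx": 0, "ry": 0, "rz": 0}, {"claw": 0.3, "x": 0.012, "y": 0, "z": 0, "rx": 0, "ry": 0, "rz": 0}, {"claw": 0.3, "x": 0.014, "y": 0, "z": 0, "rx": 0, "ry": 0, "rz": 0}, {"claw": 0.3, "x": 0.015, "y": 0, "z": 0, "rx": 0, "ry": 0, "rz": 0}, {"claw": 0.3, "x": 0.015, "y": 0, "z": 0, "rx": 0, "ry": 0, "rz": 0}]'

```text
time: 21.43
position: [0.4536, 0.0057, 0.0058]
tcp_rot: [179.9, -0.1, 8.1]
force: [-5.3, -0.7, 14.5]
finger_gap: 0.0257
gripper_force: 6.7
```

The tips touched the board (17 N), so I'll raise a few mm before pushing.

>>> arm_command --steps '[{"claw": 0.3, "x": 0, "y": 0, "z": -0.003, "rx": 0, "ry": 0, "rz": 0}, {"claw": 0.3, "x": 0, "y": 0, "z": -0.0045, "rx": 0, "ry": 0, "rz": 0}, {"claw": 0.3, "x": 0, "y": 0, "z": -0.0045, "rx": 0, "ry": 0, "rz": 0}, {"claw": 0.3, "x": 0, "y": 0, "z": -0.0045, "rx": 0, "ry": 0, "rz": 0}, {"claw": 0.3, "x": 0, "y": 0, "z": -0.0045, "rx": 0, "ry": 0, "rz": 0}]'

```text
time: 21.85
position: [0.4521, 0.0062, 0.0079]
tcp_rot: [180.0, 0.0, 8.1]
force: [-0.1, 1.2, -0.7]
finger_gap: 0.0258
gripper_force: 0.0
```

```bash
python3 - <<'E'
from h import *
s=st();im,c=shot("wrist","w13")
hsv=cv2.cvtColor(im,cv2.COLOR_BGR2HSV);H,S,V=cv2.split(hsv);w=(S<60)&(V>95)
for k in blobs(w,800): print("white",cv2.boundingRect(k),rect(c,k,.05))
E
```

```text
t 21.85 pos [452.1   6.2   7.9] rot [1.80e+02 1.00e-02 8.06e+00] F [-0.1  1.2 -0.7] gap 25.8 grip 0.0
white (153, 0, 198, 261) [509.9  15.3  88.3  60.8   8. ]
```

>>> arm_command --steps '[{"claw": 0.3, "x": 0.0005, "y": -0.0005, "z": 0, "rx": 0, "ry": 0, "rz": 0}, {"claw": 0.3, "x": 0.001, "y": -0.001, "z": 0, "rx": 0, "ry": 0, "rz": 0}, {"claw": 0.3, "x": 0.0015, "y": -0.001, "z": 0, "rx": 0, "ry": 0, "rz": 0}, {"claw": 0.3, "x": 0.002, "y": -0.001, "z": 0, "rx": 0, "ry": 0, "rz": 0}, {"claw": 0.3, "x": 0.0025, "y": -0.001, "z": 0, "rx": 0, "ry": 0, "rz": 0}, {"claw": 0.3, "x": 0.003, "y": -0.001, "z": 0, "rx": 0, "ry": 0, "rz": 0}, {"claw": 0.3, "x": 0.0035, "y": -0.001, "z": 0, "rx": 0, "ry": 0, "rz": 0}, {"claw": 0.3, "x": 0.004, "y": -0.001, "z": 0, "rx": 0, "ry": 0, "rz": 0}]'

```text
time: 22.57
position: [0.4559, 0.0077, 0.008]
tcp_rot: [180.0, 0.0, 8.1]
force: [-1.0, -0.9, 0.5]
finger_gap: 0.0256
gripper_force: 0.5
```

>>> arm_command --steps '[{"claw": 0.3, "x": 0.0003, "y": 0, "z": 0, "rx": 0, "ry": 0, "rz": 0}, {"claw": 0.3, "x": 0.0006, "y": 0, "z": 0, "rx": 0, "ry": 0, "rz": 0}, {"claw": 0.3, "x": 0.0009, "y": 0, "z": 0, "rx": 0, "ry": 0, "rz": 0}, {"claw": 0.3, "x": 0.0012, "y": 0, "z": 0, "rx": 0, "ry": 0, "rz": 0}, {"claw": 0.3, "x": 0.0015, "y": 0, "z": 0, "rx": 0, "ry": 0, "rz": 0}, {"claw": 0.3, "x": 0.0018, "y": 0, "z": 0, "rx": 0, "ry": 0, "rz": 0}]'

```text
time: 23.07
position: [0.4577, 0.008, 0.0079]
tcp_rot: [180.0, 0.0, 8.1]
force: [-1.2, -0.8, 0.7]
finger_gap: 0.0255
gripper_force: 0.6
```

>>> arm_command --steps '[{"claw": 0.3, "x": 0.00025, "y": 0, "z": 0, "rx": 0, "ry": 0, "rz": 0}, {"claw": 0.3, "x": 0.0005, "y": 0, "z": 0, "rx": 0, "ry": 0, "rz": 0}, {"claw": 0.3, "x": 0.00075, "y": 0, "z": 0, "rx": 0, "ry": 0, "rz": 0}, {"claw": 0.3, "x": 0.001, "y": 0, "z": 0, "rx": 0, "ry": 0, "rz": 0}, {"claw": 0.3, "x": 0.00125, "y": 0, "z": 0, "rx": 0, "ry": 0, "rz": 0}, {"claw": 0.3, "x": 0.0015, "y": 0, "z": 0, "rx": 0, "ry": 0, "rz": 0}]'

```text
time: 23.57
position: [0.4592, 0.0082, 0.008]
tcp_rot: [180.0, 0.0, 8.1]
force: [-1.0, 0.5, 0.9]
finger_gap: 0.0256
gripper_force: 0.6
```

```bash
python3 - <<'E'
from h import *
s=st();im,c=shot("wrist","w14")
hsv=cv2.cvtColor(im,cv2.COLOR_BGR2HSV);H,S,V=cv2.split(hsv);w=(S<60)&(V>95)
for k in blobs(w,800): print("white",cv2.boundingRect(k),rect(c,k,.05))
im,c=shot("top","t14");hsv=cv2.cvtColor(im,cv2.COLOR_BGR2HSV)
E
```

```text
t 23.57 pos [459.2   8.2   8. ] rot [180.     0.     8.05] F [-1.   0.5  0.9] gap 25.6 grip 0.6
white (155, 0, 198, 270) [515.2  16.   92.3  60.6   8. ]
```

>>> arm_command --steps '[{"claw": 0.3, "x": 0.0002, "y": 0, "z": 0, "rx": 0, "ry": 0, "rz": 0}, {"claw": 0.3, "x": 0.0004, "y": 0, "z": 0, "rx": 0, "ry": 0, "rz": 0}, {"claw": 0.3, "x": 0.0006, "y": 0, "z": 0, "rx": 0, "ry": 0, "rz": 0}, {"claw": 0.3, "x": 0.0008, "y": 0, "z": 0, "rx": 0, "ry": 0, "rz": 0}, {"claw": 0.3, "x": 0.001, "y": 0, "z": 0, "rx": 0, "ry": 0, "rz": 0}, {"claw": 0.3, "x": 0.0012, "y": 0, "z": 0, "rx": 0, "ry": 0, "rz": 0}]'

```text
time: 24.17
position: [0.4604, 0.0084, 0.008]
tcp_rot: [180.0, 0.0, 8.1]
force: [-0.9, 0.2, 0.5]
finger_gap: 0.0257
gripper_force: 0.5
```

>>> arm_command --steps '[{"claw": 0.3, "x": 0.0002, "y": 0, "z": 0, "rx": 0, "ry": 0, "rz": 0}, {"claw": 0.3, "x": 0.0004, "y": 0, "z": 0, "rx": 0, "ry": 0, "rz": 0}, {"claw": 0.3, "x": 0.0006, "y": 0, "z": 0, "rx": 0, "ry": 0, "rz": 0}]'

```text
time: 24.42
position: [0.461, 0.0085, 0.008]
tcp_rot: [180.0, 0.0, 8.1]
force: [-1.6, 0.0, 0.3]
finger_gap: 0.0256
gripper_force: 0.5
```

>>> arm_command --steps '[{"claw": 0.3, "x": 0.0002, "y": 0, "z": 0, "rx": 0, "ry": 0, "rz": 0}, {"claw": 0.3, "x": 0.0004, "y": 0, "z": 0, "rx": 0, "ry": 0, "rz": 0}]'

```text
time: 24.58
position: [0.4614, 0.0085, 0.008]
tcp_rot: [180.0, 0.0, 8.1]
force: [-1.6, 0.2, -0.3]
finger_gap: 0.0256
gripper_force: 0.5
```

Still sliding at about 1 N, so I'll keep going in fine steps.

>>> arm_command --steps '[{"claw": 0.3, "x": 0.0002, "y": 0, "z": 0, "rx": 0, "ry": 0, "rz": 0}, {"claw": 0.3, "x": 0.0004, "y": 0, "z": 0, "rx": 0, "ry": 0, "rz": 0}, {"claw": 0.3, "x": 0.0006, "y": 0, "z": 0, "rx": 0, "ry": 0, "rz": 0}]'

```text
time: 24.83
position: [0.4619, 0.0086, 0.008]
tcp_rot: [180.0, 0.0, 8.1]
force: [-1.5, -0.5, 0.6]
finger_gap: 0.0254
gripper_force: 0.5
```

>>> arm_command --steps '[{"claw": 0.3, "x": 0.0002, "y": 0, "z": 0, "rx": 0, "ry": 0, "rz": 0}, {"claw": 0.3, "x": 0.0004, "y": 0, "z": 0, "rx": 0, "ry": 0, "rz": 0}]'

```text
time: 25.0
position: [0.4624, 0.0087, 0.008]
tcp_rot: [180.0, 0.0, 8.1]
force: [-1.4, -0.3, 0.6]
finger_gap: 0.0255
gripper_force: 0.5
```

>>> arm_command --steps '[{"claw": 0.3, "x": 0.0002, "y": 0, "z": 0, "rx": 0, "ry": 0, "rz": 0}, {"claw": 0.3, "x": 0.0004, "y": 0, "z": 0, "rx": 0, "ry": 0, "rz": 0}]'

```text
time: 25.17
position: [0.4625, 0.0087, 0.008]
tcp_rot: [180.0, 0.0, 8.1]
force: [-3.9, -1.7, 1.8]
finger_gap: 0.0255
gripper_force: 1.9
```

>>> arm_command --steps '[{"claw": 0.3, "x": 0.0001, "y": 0, "z": 0, "rx": 0, "ry": 0, "rz": 0}, {"claw": 0.3, "x": 0.0002, "y": 0, "z": 0, "rx": 0, "ry": 0, "rz": 0}, {"claw": 0.3, "x": 0.0002, "y": 0, "z": 0, "rx": 0, "ry": 0, "rz": 0}]'

```text
time: 25.42
position: [0.4625, 0.0087, 0.008]
tcp_rot: [180.0, 0.1, 8.1]
force: [-5.6, -0.8, 2.5]
finger_gap: 0.0256
gripper_force: 2.7
```

```bash
python3 - <<'E'
from h import *
F=[]
for i in range(3):
    im,c=shot("wrist");F.append(r.get_state()["force"])
print(np.mean(F,0).round(2));st()
hsv=cv2.cvtColor(im,cv2.COLOR_BGR2HSV);H,S,V=cv2.split(hsv);w=(S<60)&(V>95)
for k in blobs(w,800): print("white",cv2.boundingRect(k),rect(c,k,.05))
cv2.imwrite("pics/w15.png",im)
E
```

```text
[-5.03 -1.69  3.15]
t 25.57 pos [462.5   8.7   7.9] rot [1.7999e+02 6.0000e-02 8.0500e+00] F [-5.5 -1.4  3. ] gap 25.8 grip 2.7
white (155, 0, 199, 270) [518.6  16.4  92.2  60.7   8. ]
```

>>> arm_command --steps '[{"claw": 0.3, "x": 0.0001, "y": 0, "z": 0, "rx": 0, "ry": 0, "rz": 0}, {"claw": 0.3, "x": 0.0002, "y": 0, "z": 0, "rx": 0, "ry": 0, "rz": 0}, {"claw": 0.3, "x": 0.0003, "y": 0, "z": 0, "rx": 0, "ry": 0, "rz": 0}, {"claw": 0.3, "x": 0.0003, "y": 0, "z": 0, "rx": 0, "ry": 0, "rz": 0}, {"claw": 0.3, "x": 0.0003, "y": 0, "z": 0, "rx": 0, "ry": 0, "rz": 0}]'

```text
time: 25.98
position: [0.4625, 0.0087, 0.0079]
tcp_rot: [180.0, 0.1, 8.1]
force: [-8.2, -2.8, 4.4]
finger_gap: 0.0259
gripper_force: 3.7
```

```bash
python3 - <<'E'
from h import *
F=[];T=[]
for i in range(4):
    r.get_image("top");s=r.get_state();F.append(s["force"]);T.append(s["ft_torque"])
print(np.mean(F,0).round(2),np.mean(T,0).round(3));st()
E
```

```text
[-7.36 -1.28  4.79] [-0.3    1.344  0.017]
t 26.18 pos [462.5   8.7   8. ] rot [1.7998e+02 9.0000e-02 8.0500e+00] F [-7.2 -1.5  4.6] gap 25.4 grip 3.7
```

>>> arm_command --steps '[{"claw": 0.3, "x": 0.0001, "y": 0, "z": 0, "rx": 0, "ry": 0, "rz": 0}, {"claw": 0.3, "x": 0.0002, "y": 0, "z": 0, "rx": 0, "ry": 0, "rz": 0}, {"claw": 0.3, "x": 0.0003, "y": 0, "z": 0, "rx": 0, "ry": 0, "rz": 0}, {"claw": 0.3, "x": 0.0004, "y": 0, "z": 0, "rx": 0, "ry": 0, "rz": 0}, {"claw": 0.3, "x": 0.0005, "y": 0, "z": 0, "rx": 0, "ry": 0, "rz": 0}, {"claw": 0.3, "x": 0.0006, "y": 0, "z": 0, "rx": 0, "ry": 0, "rz": 0}, {"claw": 0.3, "x": 0.0007, "y": 0, "z": 0, "rx": 0, "ry": 0, "rz": 0}, {"claw": 0.3, "x": 0.0007, "y": 0, "z": 0, "rx": 0, "ry": 0, "rz": 0}, {"claw": 0.3, "x": 0.0007, "y": 0, "z": 0, "rx": 0, "ry": 0, "rz": 0}]'

```text
time: 26.93
position: [0.4625, 0.0087, 0.008]
tcp_rot: [180.0, 0.2, 8.0]
force: [-11.1, -1.9, 8.7]
finger_gap: 0.0255
gripper_force: 6.0
```

```bash
python3 - <<'E'
from h import *
F=[];T=[]
for i in range(6):
    im,c=shot("scene" if i<3 else "wrist","w16");s=r.get_state();F.append(s["force"]);T.append(s["ft_torque"])
print(np.round(F,1)[:,0],np.mean(F,0).round(2),np.mean(T,0).round(3));st()
hsv=cv2.cvtColor(im,cv2.COLOR_BGR2HSV);H,S,V=cv2.split(hsv);w=(S<60)&(V>95)
for k in blobs(w,800): print("white",cv2.boundingRect(k),rect(c,k,.05))
im,c=shot("scene");x=proj(c,[[.53,.02,.03]])[0].astype(int);print(x)
cv2.imwrite("pics/fin.png",cv2.resize(im[x[1]-40:x[1]+40,x[0]-55:x[0]+55],None,fx=7,fy=7,interpolation=cv2.INTER_CUBIC))
E
```

```text
[-10.6 -11.9 -10.7 -11.8 -12.4 -12. ] [-11.58  -2.67   8.31] [-0.454  2.168  0.032]
t 27.23 pos [462.5   8.7   8. ] rot [179.98   0.18   8.05] F [-12.   -2.9   7.5] gap 25.5 grip 6.0
white (155, 0, 199, 270) [518.6  16.4  92.2  60.7   8. ]
[269 186]
```

View pics/fin.png

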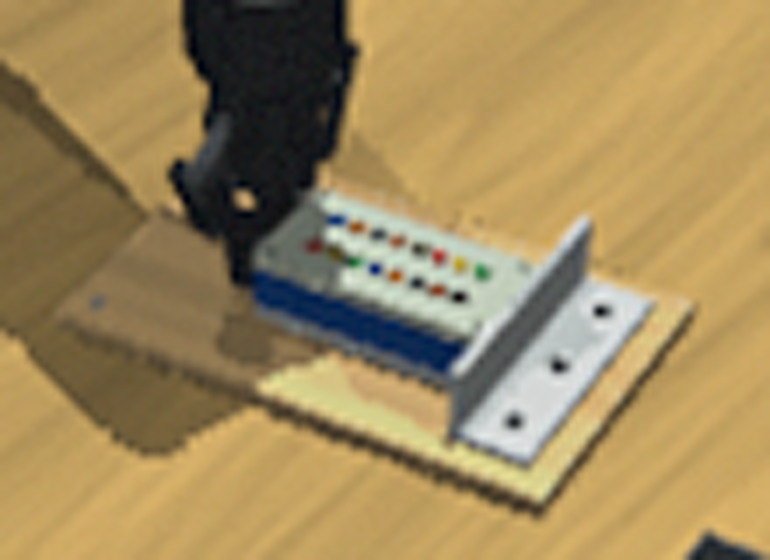

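The final view shows all three layers flush against the stop, with the fingers behind them. I'll hold briefly, confirm the force is steady, and hand in.

>>> arm_command --steps '[{"claw": 0.3, "x": 0, "y": 0, "z": 0, "rx": 0, "ry": 0, "rz": 0}, {"claw": 0.3, "x": 0, "y": 0, "z": 0, "rx": 0, "ry": 0, "rz": 0}, {"claw": 0.3, "x": 0, "y": 0, "z": 0, "rx": 0, "ry": 0, "rz": 0}, {"claw": 0.3, "x": 0, "y": 0, "z": 0, "rx": 0, "ry": 0, "rz": 0}, {"claw": 0.3, "x": 0, "y": 0, "z": 0, "rx": 0, "ry": 0, "rz": 0}, {"claw": 0.3, "x": 0, "y": 0, "z": 0, "rx": 0, "ry": 0, "rz": 0}, {"claw": 0.3, "x": 0, "y": 0, "z": 0, "rx": 0, "ry": 0, "rz": 0}, {"claw": 0.3, "x": 0, "y": 0, "z": 0, "rx": 0, "ry": 0, "rz": 0}]'

```text
time: 27.95
position: [0.4625, 0.0087, 0.0079]
tcp_rot: [180.0, 0.2, 8.0]
force: [-11.0, -3.1, 8.3]
finger_gap: 0.0254
gripper_force: 6.0
```

```bash
python3 - <<'E'
from h import *
F=[]
for i in range(5):
    r.get_image("top");F.append(r.get_state()["force"])
f=np.mean(F,0);print(f.round(2))
if 10<-f[0]<14.5: print(r.hand_in())
E
```

```text
[-11.46  -2.63   8.5 ]
the job is handed in; nothing more can be done
None
```

The job is handed in at about 28 s: frame and panel are stacked on the base plate, the pile looks flush against the stop in the last picture, and the arm is holding it there with a steady 11.7 N or so at the wrist; the stop itself may feel 9 to 12 N.

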